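# Make up two surface-viewing lesson kits

## Task

Make up two lesson kits from the stock on the middle mat. On the grey viewing board, stand the orange-lidded pot in the middle of the orange spot and lay the pine block flat on the board, its long side along the longer steel stop, slid snug against both stops; in the yellow tray, lay the handheld viewer flat in the long bay, stand the blue-lidded pot in the blue-floored bay and the brass sample upright in the black-floored bay. The red block and the white-lidded pot belong to another class: leave them standing where they are.

Things in the scene. Friction and masses are not known exactly. Their poses are not given: they have to be found in the camera images.
- pine_block: Pale pine wood block, 50 (its x) x 38 (its y) x 32 mm high, 50 g, lying on its 50 x 38 face. Origin: centre of its underside, z up. Goes on the viewing board.
- orange_pot: Round amber sample pot with an orange lid, closed and rigid, 36 mm diameter at the lid (the top 16 mm; the body below is 33 mm), 50 mm high, 50 g, standing. Origin: centre of its underside, z up. Goes on the viewing board.
- viewer: Black handheld viewer, rigid, 110 g, 100 mm long, lying flat: a bar handle 24 mm wide (y), 34 mm high, x = -50 to +16 mm, and a round head 40 mm in diameter, 46 mm high, centred at x = +30. Origin: on the underside, midway along its length; x toward the head, z up. Best gripped across the handle at about x = -13. Goes in the tray, either way round.
- blue_pot: Round white sample pot with a blue lid, same size and mass as the orange one (36 mm diameter lid, 50 mm high). Origin: centre of its underside, z up. Goes in the kit tray.
- brass_sample: Solid brass cylinder standing upright, 32 mm diameter up to 34 mm, then a collar of 26 mm diameter (from 37 mm up), 45 mm high in all, 220 g. Origin: centre of its underside, z up. Goes in the kit tray.
- viewing_board: Fixed grey board 150 (x) x 110 (y) x 6 mm; origin: centre of underside. Two dark steel stops rise 8 mm above its top: the longer along x (x 0 to 68, stop face at y = +40 mm, bar to 48), the shorter along y (y -10 to 40, stop face at x = +60 mm, bar to 68). Seated block: centre at x = +35, y = +21. Orange spot, flush, 60 mm diameter, centre x = -40, y = -8 mm.
- kit_tray: Fixed open yellow tray, 140 x 140 mm; walls and dividers 4 mm thick, tops at z = 14 mm, floor top at z = 4 mm. Origin: centre of underside. Long bay, plain yellow, inside 132 (x) x 64 (y) mm, centre x = 0, y = -34; blue-floored bay 64 x 64 mm, centre x = +34, y = +34; black-floored bay 64 x 64 mm, centre x = -34, y = +34.
- red_block: Red plastic block of the same size as the pine block (50 x 38 x 32 mm). Not for these kits: leave it. Origin: centre of its underside.
- white_pot: Clear pot with a white lid, same size as the other pots. Not for these kits: leave it. Origin: centre of its underside.
There are look-alikes about, which are no part of the job. There is more than one size of the orange_pot; the one meant has the size given above.

How it is judged:
By the outcome, as a careful person would: the job done as asked, in the order asked, and still so for the second after the job is handed in, with the robot touching nothing.
It also fails if it takes over 118 s, if anything falls off the work surface, if the arm or the gripper's body presses on something with over 40 N, if the wrist force passes 120 N, or if a joint passes its speed limit or range.

## Robot

A 7-joint arm with a two-finger parallel gripper is mounted at the origin on the work surface. World frame = base frame: x ahead of the robot, y to its left, z up, the work surface at z = 0. Lengths are in m, angles in rad, forces in N, time in s.
With the tool pointing down it reaches from about 0.4 to 0.875 m from the base axis. Payload 19.3 kg.
Tool frame: the origin (TCP) lies on the centre line of the jaws, within the pads' length; the fingertips stand 11 mm ahead of it and the grasp point (between the pads) lies 8 mm behind it (bot.tip_extent is the distance from the TCP to the fingertips, in m); x points along the fingers, z is the direction in which the jaws open and shut, and the axes are right-handed (so a half turn about x gives the same grasp; the last joint's range is limited). The gripper opens to 85 mm and grips with 20 to 120 N. Pads are 22 mm wide; open, the fingers measure 114 mm over their backs; the gripper's body (76 mm by 85 mm) begins 54 mm behind the grasp point. The pads swing forward as they close: fully open they stand 13 mm farther back than shut.
Start: joints at [1.185, 0.521, -0.036, 1.599, 0.021, 1.021, -0.113], TCP at [0.194, -0.594, 0.242] pointing down, gripper open.
Joint ranges: [-2.91, 2.91], [-0.3, 2.13], [-1.5, 1.42], [0.17, 2.43], [-1.26, 4.41], [0.16, 1.93], [-2.52, 2.52]. Speed limits (rad/s): [1.89, 1.89, 2.39, 2.39, 3.01, 3.01, 3.01].

## Interface

Orientations are given as a unit quaternion [w, x, y, z].
In Python, from cell import state, optics, order, bot gives the robot as it stands. The module is installed in compiled form; this text tells all that it offers.
- The arm moves only by the tool apply_moves, never from a script. Its argument "rows" is a list of rows, each an object of numbers: "dx", "dy", "dz": the shift along the tool's x, y, z in cm; "rx", "ry", "rz": the turn, a rotation vector about the tool's x, y, z in rad. In form: [{"dx": .., "dy": .., "dz": .., "rx": .., "ry": .., "rz": ..}, ...]. A call has 1 to 10 rows; each row is the pose to reach, as a shift and turn from the pose commanded when the call began, along the tool's axes at that moment; what a row does not reach only later rows make up. A row lasts 1/12 s, in which the tool goes at most 41.7 mm and 7.16 degrees, less where a joint would pass 70% of its speed; a pose out of reach is approached as far as the arm can. A call with a gripper value outside its range is refused whole. "claw" is the closure, from -1 (fully open) to 1 (shut), set as the call begins (left out, the last holds). The fingers move at their own pace and stop on an object; "squeeze" is the grip in N (left out, the last holds). Time passes only in rows, so rows that repeat a pose let the fingers close. It gives the time, the measured TCP pose, the force and the opening at its end, in the units of the state.
- state(): the state, without advancing time (a new reading comes with each control period).
- optics.grab_frame(name): name is "side" or "top"; returns a dict with "frame" (384x512x3 uint8, blue, green, red), "fx", "fy", "cx", "cy" (pixels), "eye" and "attitude" of the camera in the world. Camera axes: x right, y down, z forward; pixel columns grow to the right and rows downward; lengths in m; the calibration is good to about 2 mm. A picture is of the moment at which its call begins. There is no depth.
- order.finish_job(): hands the job in, once; it reports no verdict.
The state is a dict: "time": time; "qpos": joint angles; "dq": joint speeds; "joint_torque": joint torques, N m; "tool_pos": TCP position; "tcp_rot": TCP orientation; "contact_force": force on the tool from outside, world axes, zero at the start; "wrist_torque": the same for the moment, N m; "opening": opening from 0.0 (shut) to 1.0 (fully open).
Only numpy, scipy, OpenCV 4.12 (cv2) and the standard library are available. Lean on these libraries where they do the work, as an engineer would, in place of code of your own. Each camera call takes 0.05 s, during which the arm holds its last target.

## Working session

There is one attempt and no reset: what is moved stays moved. The work goes in short steps, Python scripts to look and compute and a tool call to move; the robot and the scene stay as the last step left them, time stands still between calls to the robot, and variables do not carry over. Pictures are saved under pics/ and viewed, and the job is handed in when it is done.

Besides the shell and the picture viewer there is one more tool, called after ">>>" as name(argument=value, ...) on one line, values as JSON. apply_moves: Moves the arm, as the interface text tells. Its arguments: {"type":"object","properties":{"rows":{"type":"array"},"claw":{"type":"number"},"squeeze":{"type":"number"}},"required":["rows"]}

```bash
mkdir -p pics; ls; cat > h.py <<'E'
import numpy as np, cv2, json
from scipy.spatial.transform import Rotation as R
from cell import state, optics, order, bot
def rot(q): q=np.array(q); return R.from_quat([q[1],q[2],q[3],q[0]]) if q.shape==(4,) else R.from_matrix(q)
def grab(n,save=None):
    g=optics.grab_frame(n)
    if save: cv2.imwrite('pics/'+save+'.png',g['frame'])
    return g
def ray(g,u,v):
    d=np.array([(u-g['cx'])/g['fx'],(v-g['cy'])/g['fy'],1.]); return np.array(g['eye']),rot(g['attitude']).apply(d)
def onz(g,u,v,z):
    e,d=ray(g,u,v); return (e+d*(z-e[2])/d[2])
def proj(g,p):
    c=rot(g['attitude']).inv().apply(np.array(p)-np.array(g['eye'])); return g['cx']+g['fx']*c[0]/c[2], g['cy']+g['fy']*c[1]/c[2]
E
python3 - <<'E'
from h import *
s=state();print(s)
for n in('top','side'):
    g=grab(n,n+'0');print(n,g['fx'],g['fy'],g['cx'],g['cy'],g['eye'],g['attitude'])
print(bot.tip_extent, rot(s['tcp_rot']).as_matrix())
E
```

```text
pics
{'time': 0.0, 'qpos': array([ 1.18478429,  0.52204876, -0.03634425,  1.5999547 ,  0.02120438,
        1.02110999, -0.11278691]), 'dq': array([ 5.86418795e-04, -2.41119884e-05,  2.10620940e-04,  5.73599042e-04,
       -4.61231045e-04,  9.29465539e-04,  7.66194820e-05]), 'joint_torque': array([ 7.56446407e-04, -9.27119207e+01,  1.97998010e+00, -3.69934916e+01,
        1.77533407e-02,  8.28406890e-03,  2.35065249e-05]), 'tool_pos': array([ 0.19399822, -0.59380766,  0.24172298]), 'tcp_rot': array([ 0.57206856,  0.41536215,  0.57274852, -0.41493492]), 'contact_force': array([ 0.23149636, -0.26314286,  0.91148851]), 'wrist_torque': array([-0.0469058 ,  0.03942415, -0.02224259]), 'opening': 1.000493779188217}
top 435.38090441079953 435.38090441079953 259.24275882826106 190.78404093967174 [0.41549958 0.00402807 1.06876166] [ 0.02711317 -0.69979261  0.71312659 -0.03171201]
side 456.1636596962551 456.1636596962551 255.72349901794948 194.48347360645198 [0.27267512 0.73466601 0.56137983] [ 0.08280945 -0.14220216  0.86964935 -0.46543652]
0.011 [[-4.23700607e-04  9.50538549e-01  3.10606321e-01]
 [ 1.05366562e-03  3.10606601e-01 -9.50537968e-01]
 [-9.99999355e-01 -7.54683121e-05 -1.13315400e-03]]
```

View pics/top0.png

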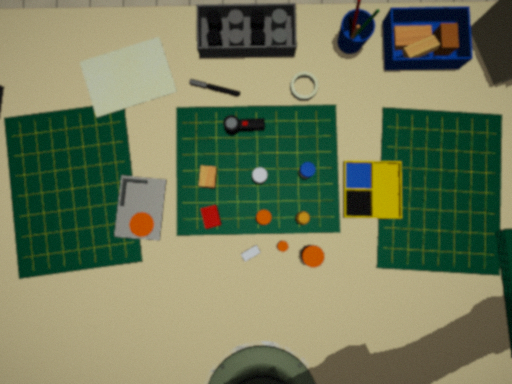

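View pics/side0.png

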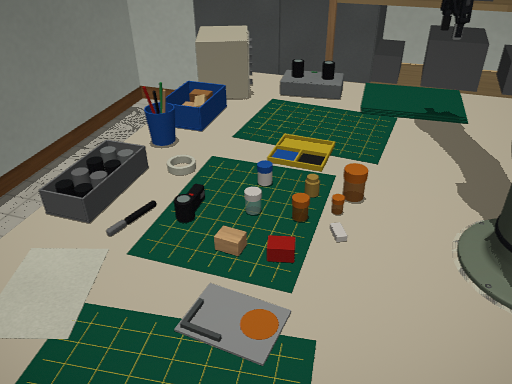

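```bash
python3 - <<'E'
import cv2
f=cv2.imread('pics/top0.png')
cv2.imwrite('pics/t1.png',cv2.resize(f[95:275,100:350],None,fx=3.2,fy=3.2,interpolation=cv2.INTER_CUBIC))
f=cv2.imread('pics/side0.png')
cv2.imwrite('pics/s1.png',cv2.resize(f[125:365,130:390],None,fx=2.5,fy=2.5,interpolation=cv2.INTER_CUBIC))
E
```

```text
(no output)
```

View pics/t1.png

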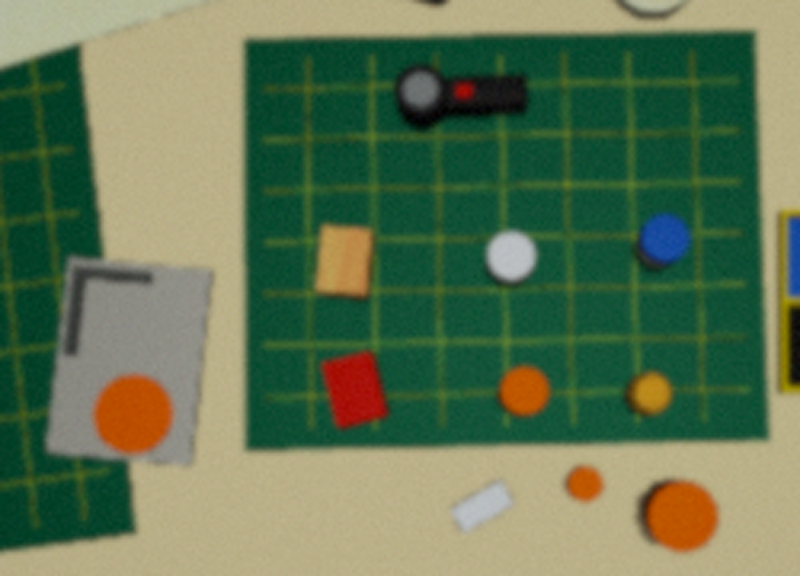

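View pics/s1.png

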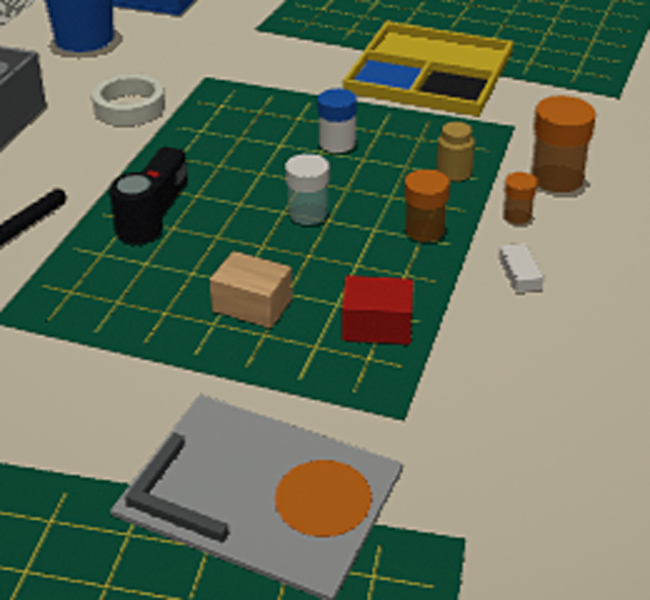

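```bash
cat > m.py <<'E'
from h import *
def comp(mask,near,minA=15):
    n,l,st,c=cv2.connectedComponentsWithStats(mask.astype(np.uint8))
    b=[i for i in range(1,n) if st[i,4]>=minA]
    i=min(b,key=lambda i:np.hypot(*(c[i]-near)))
    cs,_=cv2.findContours((l==i).astype(np.uint8),cv2.RETR_EXTERNAL,cv2.CHAIN_APPROX_NONE)
    return max(cs,key=len)[:,0,:].astype(float), st[i,4], c[i]
def planerect(g,cont,z):
    P=np.array([onz(g,u,v,z)[:2] for u,v in cont])*1000
    (c,(w,h),a)=cv2.minAreaRect(P.astype(np.float32))
    return np.array(c).round(1),(round(w,1),round(h,1)),round(a,1)
E
python3 - <<'E'
from m import *
gt=grab('top');gs=grab('side')
for n,g in(('t',gt),('s',gs)):
    hsv=cv2.cvtColor(g['frame'],cv2.COLOR_BGR2HSV)
    pts={'t':dict(pine=(207,177),red=(210,217),white=(260,175),blue=(307,170),orange=(264,217),brass=(303,217),spot=(141,224),board=(150,200),stop=(125,190),tray=(385,190),bbay=(358,175),kbay=(358,203),viewer=(245,125),trayblk=(358,203)),
     's':dict(pine=(230,240),red=(280,249),white=(253,193),blue=(265,168),orange=(301,202),brass=(312,184),spot=(259,324),board=(220,310),stop=(195,320),tray=(310,143),bbay=(285,155),kbay=(313,159),viewer=(188,200))}[n]
    for k,(u,v) in pts.items(): print(n,k,hsv[v,u],end='; ')
    print()
E
```

```text
t pine [ 17 156 190]; t red [  1 243 167]; t white [101  11 194]; t blue [109 212 161]; t orange [ 14 255 188]; t brass [ 21 223 185]; t spot [ 13 255 189]; t board [ 23  16 142]; t stop [40  9 87]; t tray [ 27 255 185]; t bbay [109 219 157]; t kbay [20 64 12]; t viewer [  2 223 104]; t trayblk [20 64 12]; 
s pine [ 17 108 192]; s red [  1 223  97]; s white [ 18  17 191]; s blue [108 214  93]; s orange [ 13 212 156]; s brass [ 21 160 143]; s spot [ 14 221 165]; s board [ 50   6 134]; s stop [ 45   4 132]; s tray [ 25 205 179]; s bbay [108 207 144]; s kbay [ 0  0 27]; s viewer [77 25 93];
```

```bash
cat > m2.py <<'E'
from m import *
def hs(g): return [x.astype(int) for x in cv2.split(cv2.cvtColor(g['frame'],cv2.COLOR_BGR2HSV))]
def masks(g):
    H,S,V=hs(g)
    return dict(
     orange=(abs(H-13)<=4)&(S>205)&(V>90), red=((H<7)|(H>174))&(S>180)&(V>60),
     blue=(abs(H-108)<8)&(S>150)&(V>70), white=(S<40)&(V>165),
     pine=(abs(H-16)<=5)&(S>95)&(S<200)&(V>90), brass=(abs(H-21)<5)&(S>130)&(V>90),
     grey=(S<30)&(V>55)&(V<165)&(V>0), yellow=(abs(H-27)<5)&(S>170)&(V>70),
     black=(V<62)&(S<130))
E
python3 - <<'E'
from m2 import *
g=grab('top');M=masks(g)
def circ(k,near,z,z2=None):
    c,A,ce=comp(M[k],near); u,r=cv2.minEnclosingCircle(c.astype(np.float32))
    m=onz(g,ce[0],ce[1],z)
    d=2*np.sqrt(A/np.pi)*np.linalg.norm(onz(g,ce[0]+1,ce[1],z)-m)*1000
    print(k,near,A,ce.round(1),(m*1000).round(1),'d%.1f'%d)
circ('white',(260,175),.05);circ('blue',(307,170),.05);circ('orange',(264,217),.05);circ('brass',(303,217),.045)
circ('orange',(141,224),.006);circ('orange',(282,246),.03);circ('orange',(313,256),.07)
circ('blue',(358,175),.004);circ('black',(358,203),.004)
for k,near,z in(('pine',(207,177),.032),('red',(210,217),.032),('grey',(150,200),.006),('yellow',(385,190),.014),('blue',(358,175),.004),('black',(358,203),.004)):
    c,A,ce=comp(M[k],near); print(k,A,planerect(g,c,z))
H,S,V=hs(g)
cv2.imwrite('pics/vm.png',cv2.resize(((V<70)*255).astype(np.uint8)[95:150,200:300],None,fx=8,fy=8,interpolation=cv2.INTER_NEAREST))
cv2.imwrite('pics/vc.png',cv2.resize(g['frame'][100:145,210:280],None,fx=11,fy=11,interpolation=cv2.INTER_CUBIC))
cv2.imwrite('pics/bc.png',cv2.resize(g['frame'][170:245,105:175],None,fx=8,fy=8,interpolation=cv2.INTER_CUBIC))
E
```

```text
white (260, 175) 142 [259.3 174.3] [539.3  -4.2  50. ] d31.7
blue (307, 170) 188 [307.2 169.1] [ 549.7 -117.6   50. ] d36.5
orange (264, 217) 176 [263.2 216.9] [438.9 -11.5  50. ] d35.0
brass (303, 217) 125 [303.1 217.4] [ 436.3 -105.3   45. ] d29.7
orange (141, 224) 405 [141.1 224. ] [428.5 284.8   6. ] d55.1
orange (282, 246) 65 [282.1 245.8] [370.3 -55.2  30. ] d21.6
orange (313, 256) 345 [312.1 255.7] [ 348.4 -120.7   70. ] d47.7
blue (358, 175) 528 [358. 175.] [ 538.8 -247.9    4. ] d64.0
black (358, 203) 453 [358.2 202.8] [ 470.1 -245.8    4. ] d59.0
pine 319 (array([539.2, 119.6]), (37.7, 50.8), 84.4)
red 331 (array([443.1, 113.8]), (49.6, 37.9), 13.4)
grey 2047 (array([469.1, 287.9]), (108.3, 148.7), 83.8)
yellow 2012 (array([ 502.5, -279.9]), (139.7, 140.3), 88.0)
blue 528 (array([ 538.8, -247.9]), (54.4, 55.5), 87.9)
black 453 (array([ 469.7, -246.5]), (51.6, 54.0), 87.9)
```

View pics/vc.png

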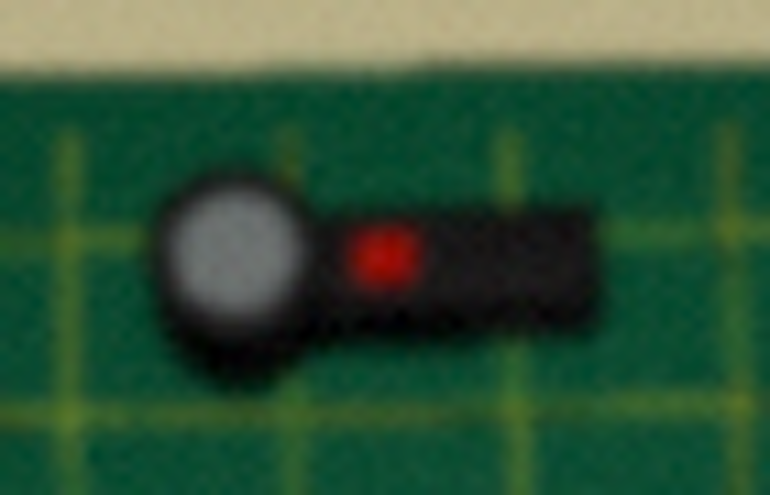

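View pics/bc.png

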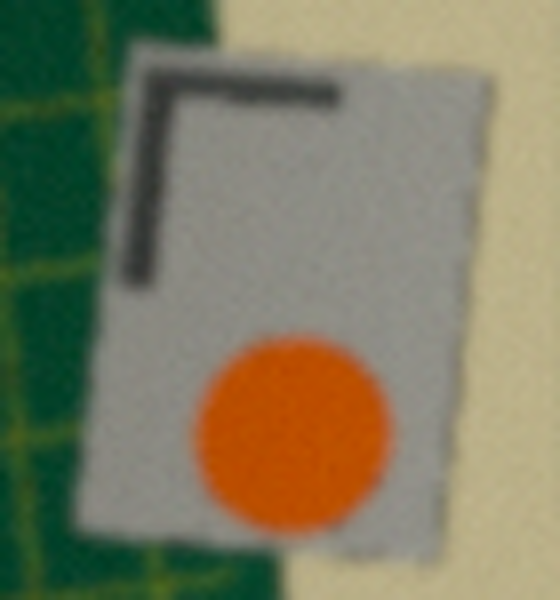

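```bash
python3 - <<'E'
from m2 import *
g=grab('top')
for n,u,v,z in(('head',231.6,122.9,.046),('red',245.1,123.5,.034),('end',264.4,124.2,.034)): print(n,(onz(g,u,v,z)*1000).round(1))
H,S,V=hs(g)
c,A,ce=comp((S<60)&(V>70)&(V<160)&(np.indices(V.shape)[0]<150)&(np.indices(V.shape)[0]>110),(231.6,123));print('disk',A,ce,onz(g,*ce,.046)*1000)
c,A,ce=comp(((H<8)|(H>172))&(S>150)&(V>50),(245,123));print('redb',A,ce,onz(g,*ce,.034)*1000)
g=grab('side');M=masks(g)
def pr(k,near,zs):
    c,A,ce=comp(M[k],near);x,y,w,h=cv2.boundingRect(c.astype(np.int32));print(k,A,ce.round(1),(x,y,w,h),[(onz(g,ce[0],ce[1],z)*1000).round(1)[:2] for z in zs])
pr('blue',(265,167),(.042,));pr('orange',(301,201),(.042,));pr('orange',(259,324),(.006,));
for k,p,z in(('grey',(220,310),.006),('yellow',(305,140),.014),('blue',(285,155),.004)):
    c,A,ce=comp(M[k],p);print(k,A,planerect(g,c,z))
H,S,V=hs(g)
c,A,ce=comp((S<60)&(V>70)&(V<180),(183,199));print('disk',A,ce,onz(g,*ce,.046)*1000)
# predicted reprojection of top-view results in side view
for n,p in dict(blue=(.5497,-.1176,.05),orange=(.4389,-.0115,.05),brass=(.4363,-.1053,.045),white=(.5393,-.0042,.05),pine=(.5392,.1196,.032)).items(): print(n,np.round(proj(g,p),1))
cv2.imwrite('pics/s2.png',cv2.resize(g['frame'][150:265,165:330],None,fx=4.8,fy=4.8,interpolation=cv2.INTER_CUBIC))
E
```

```text
head [664.6  59.4  46. ]
red [665.5  27.5  34. ]
end [662.9 -19.1  34. ]
disk 94 [230.94680851 122.58510638] [665.37149644  60.98172207  46.        ]
redb 43 [244.53488372 123.06976744] [666.53129577  28.85610879  34.        ]
blue 163 [264.2 166.5] (257, 161, 15, 13) [array([ 551.1, -117.8])]
orange 230 [300.4 200.3] (292, 193, 18, 16) [array([439.7, -11.2])]
orange 885 [259.1 323.8] (241, 309, 37, 30) [array([428.3, 285. ])]
grey 4315 (array([468.8, 290.1]), (112.4, 150.6), 83.9)
yellow 1274 (array([ 502.1, -268.3]), (162.9, 143.3), 88.3)
blue 185 (array([ 540.9, -255.5]), (43.7, 55.9), 88.0)
disk 75 [182.98666667 198.18666667] [666.03911846  60.3540222   46.        ]
blue [264.8 163.6]
orange [301. 197.]
brass [312.7 176.2]
white [252.5 190.5]
pine [230.8 233.1]
```

View pics/s2.png

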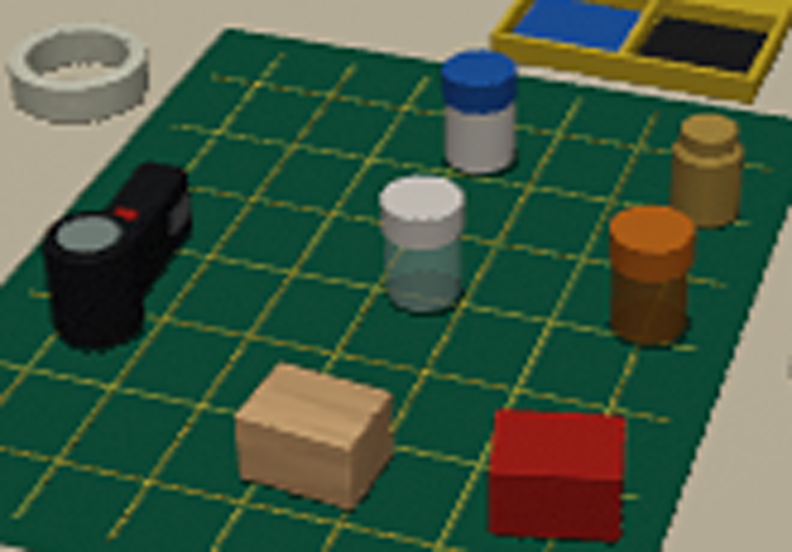

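```bash
cat > go.py <<'E'
import sys
from h import *
def go(*tg):
    s=state(); p=np.array(s['tool_pos']); r=rot(s['tcp_rot']); m=r.as_matrix()
    print('t%.2f'%s['time'],'pos',(p*1000).round(1),'psi%.1f'%np.degrees(np.arctan2(m[1,2],m[0,2])),'tilt',m[:2,0].round(4),'F',s['contact_force'].round(1),'op%.3f'%s['opening'],'q',np.array(s['qpos']).round(2))
    for x,y,z,psi in tg:
        d=r.inv().apply(np.array([x,y,z])/1000-p)*100
        a=np.radians(psi); Z=np.array([np.cos(a),np.sin(a),0]);X=np.array([0,0,-1.]);T=np.column_stack([X,np.cross(Z,X),Z])
        w=R.from_matrix(m.T@T).as_rotvec()
        print('dx %.2f dy %.2f dz %.2f'%tuple(d),'r',w.round(3),'n>=%.1f/%.1f'%(np.linalg.norm(d)/4.17,np.degrees(np.linalg.norm(w))/7.16))
if __name__=='__main__': go(*[tuple(map(float,a.split(','))) for a in sys.argv[1:]])
E
python3 go.py 439.3,-11.3,140,0 439.3,-11.3,34,0
```

```text
t0.35 pos [ 194.1 -594.   242.2] psi-71.9 tilt [-0.0001  0.0002] F [ 0.3 -0.3 -0.5] op0.996 q [ 1.18  0.52 -0.04  1.6   0.02  1.02 -0.11]
dx 10.23 dy 41.41 dz -47.77 r [-1.255 -0.    -0.   ] n>=15.4/10.0
dx 20.83 dy 41.41 dz -47.77 r [-1.255 -0.    -0.   ] n>=16.0/10.0
```

>>> apply_moves(rows=[{"dx": 10.2, "dy": 41.4, "dz": -47.8, "rx": -1.255}, {"dx": 10.2, "dy": 41.4, "dz": -47.8, "rx": -1.255}, {"dx": 10.2, "dy": 41.4, "dz": -47.8, "rx": -1.255}, {"dx": 10.2, "dy": 41.4, "dz": -47.8, "rx": -1.255}, {"dx": 10.2, "dy": 41.4, "dz": -47.8, "rx": -1.255}, {"dx": 10.2, "dy": 41.4, "dz": -47.8, "rx": -1.255}, {"dx": 10.2, "dy": 41.4, "dz": -47.8, "rx": -1.255}, {"dx": 10.2, "dy": 41.4, "dz": -47.8, "rx": -1.255}, {"dx": 10.2, "dy": 41.4, "dz": -47.8, "rx": -1.255}, {"dx": 10.2, "dy": 41.4, "dz": -47.8, "rx": -1.255}], claw=-1, squeeze=40)

```text
validation failed for argument at $.ro...
```

```bash
python3 go.py 439.3,-11.3,140,0 439.3,-11.3,34,0
```

```text
t0.35 pos [ 194.1 -594.   242.2] psi-71.9 tilt [-0.0001  0.0002] F [ 0.3 -0.3 -0.5] op0.996 q [ 1.18  0.52 -0.04  1.6   0.02  1.02 -0.11]
dx 10.23 dy 41.41 dz -47.77 r [-1.255 -0.    -0.   ] n>=15.4/10.0
dx 20.83 dy 41.41 dz -47.77 r [-1.255 -0.    -0.   ] n>=16.0/10.0
```

>>> apply_moves(rows=[{"dx": 1, "dy": 2.7, "dz": -3.1, "rx": -0.12, "ry": 0, "rz": 0}, {"dx": 10.2, "dy": 41.4, "dz": -47.8, "rx": -1.255, "ry": 0, "rz": 0}], claw=-1, squeeze=40)

```text
time: 0.52
tool_pos: [0.2251, -0.5186, 0.2252]
tcp_rot: [0.619, 0.341, 0.619, -0.342]
contact_force: [1.4, 0.6, -0.2]
opening: 0.993
```

```bash
python3 go.py 439.3,-11.3,140,0 439.3,-11.3,34,0
```

```text
t0.52 pos [ 225.1 -518.6  225.2] psi-57.7 tilt [-0.0005 -0.0003] F [ 1.4  0.6 -0.2] op0.993 q [ 1.14  0.45 -0.11  1.77  0.06  0.92 -0.01]
dx 8.49 dy 45.19 dz -31.48 r [-1.008e+00 -0.000e+00  1.000e-03] n>=13.4/8.1
dx 19.09 dy 45.20 dz -31.48 r [-1.008e+00 -0.000e+00  1.000e-03] n>=14.0/8.1
```

>>> apply_moves(rows=[{"dx": 8.5, "dy": 45.2, "dz": -31.5, "rx": -1.008, "ry": 0, "rz": 0}, {"dx": 8.5, "dy": 45.2, "dz": -31.5, "rx": -1.008, "ry": 0, "rz": 0}, {"dx": 8.5, "dy": 45.2, "dz": -31.5, "rx": -1.008, "ry": 0, "rz": 0}, {"dx": 8.5, "dy": 45.2, "dz": -31.5, "rx": -1.008, "ry": 0, "rz": 0}, {"dx": 8.5, "dy": 45.2, "dz": -31.5, "rx": -1.008, "ry": 0, "rz": 0}, {"dx": 8.5, "dy": 45.2, "dz": -31.5, "rx": -1.008, "ry": 0, "rz": 0}, {"dx": 8.5, "dy": 45.2, "dz": -31.5, "rx": -1.008, "ry": 0, "rz": 0}, {"dx": 8.5, "dy": 45.2, "dz": -31.5, "rx": -1.008, "ry": 0, "rz": 0}, {"dx": 8.5, "dy": 45.2, "dz": -31.5, "rx": -1.008, "ry": 0, "rz": 0}, {"dx": 8.5, "dy": 45.2, "dz": -31.5, "rx": -1.008, "ry": 0, "rz": 0}])

```text
time: 1.35
tool_pos: [0.3871, -0.1382, 0.1625]
tcp_rot: [0.707, 0.0, 0.707, -0.001]
contact_force: [1.1, -1.3, -0.7]
opening: 1.003
```

```bash
python3 go.py 439.3,-11.3,140,0 439.3,-11.3,34,0
```

```text
t1.35 pos [ 387.1 -138.2  162.5] psi-0.1 tilt [ 0.0007 -0.0002] F [ 1.1 -1.3 -0.7] op1.003 q [ 0.59  0.34 -0.47  2.19  0.25  0.65 -0.06]
dx 2.25 dy 12.69 dz 5.20 r [-0.001  0.001  0.   ] n>=3.3/0.0
dx 12.85 dy 12.70 dz 5.20 r [-0.001  0.001  0.   ] n>=4.5/0.0
```

>>> apply_moves(rows=[{"dx": 2.2, "dy": 12.7, "dz": 5.2, "rx": 0, "ry": 0, "rz": 0}, {"dx": 2.2, "dy": 12.7, "dz": 5.2, "rx": 0, "ry": 0, "rz": 0}, {"dx": 2.2, "dy": 12.7, "dz": 5.2, "rx": 0, "ry": 0, "rz": 0}, {"dx": 2.2, "dy": 12.7, "dz": 5.2, "rx": 0, "ry": 0, "rz": 0}, {"dx": 4, "dy": 12.7, "dz": 5.2, "rx": 0, "ry": 0, "rz": 0}, {"dx": 7, "dy": 12.7, "dz": 5.2, "rx": 0, "ry": 0, "rz": 0}])

```text
time: 1.85
tool_pos: [0.4408, -0.0116, 0.0936]
tcp_rot: [0.709, 0.0, 0.706, 0.0]
contact_force: [2.6, -0.8, -0.8]
opening: 0.995
```

```bash
python3 go.py 439.3,-11.3,34,0; python3 -c "
from h import *
g=grab('side');cv2.imwrite('pics/s3.png',cv2.resize(g['frame'][100:300,150:400],None,fx=3,fy=3))"
```

```text
t1.85 pos [440.8 -11.6  93.6] psi-0.0 tilt [0.0045 0.0003] F [ 2.6 -0.8 -0.8] op0.995 q [ 0.21  0.51 -0.41  2.18  0.4   0.52 -0.5 ]
dx 5.96 dy 0.03 dz -0.18 r [-0.     0.004 -0.   ] n>=1.4/0.0
```

View pics/s3.png

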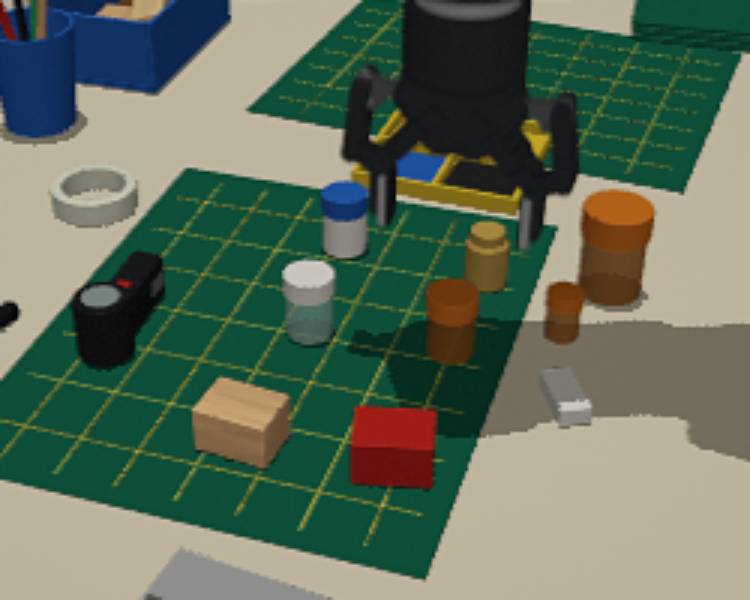

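>>> apply_moves(rows=[{"dx": 3, "dy": 0, "dz": -0.2, "rx": 0, "ry": 0, "rz": 0}, {"dx": 6, "dy": 0, "dz": -0.2, "rx": 0, "ry": 0, "rz": 0}, {"dx": 6, "dy": 0, "dz": -0.2, "rx": 0, "ry": 0, "rz": 0}, {"dx": 6, "dy": 0, "dz": -0.2, "rx": 0, "ry": 0, "rz": 0}])

```text
time: 2.23
tool_pos: [0.4363, -0.0128, 0.0326]
tcp_rot: [0.706, 0.0, 0.708, -0.001]
contact_force: [0.2, 0.3, 0.8]
opening: 1.002
```

>>> apply_moves(rows=[{"dx": 0, "dy": 0, "dz": 0, "rx": 0, "ry": 0, "rz": 0}, {"dx": 0, "dy": 0, "dz": 0, "rx": 0, "ry": 0, "rz": 0}, {"dx": 0, "dy": 0, "dz": 0, "rx": 0, "ry": 0, "rz": 0}, {"dx": 0, "dy": 0, "dz": 0, "rx": 0, "ry": 0, "rz": 0}, {"dx": 0, "dy": 0, "dz": 0, "rx": 0, "ry": 0, "rz": 0}, {"dx": 0, "dy": 0, "dz": 0, "rx": 0, "ry": 0, "rz": 0}, {"dx": 0, "dy": 0, "dz": 0, "rx": 0, "ry": 0, "rz": 0}, {"dx": 0, "dy": 0, "dz": 0, "rx": 0, "ry": 0, "rz": 0}], claw=1, squeeze=35)

```text
time: 2.9
tool_pos: [0.4376, -0.0131, 0.0335]
tcp_rot: [0.708, 0.001, 0.707, -0.001]
contact_force: [-1.2, -0.8, 18.1]
opening: 0.412
```

```bash
python3 go.py 439,-11.3,134,30 428.4,284.8,110,60 428.4,284.8,40.5,60
```

```text
t2.90 pos [437.6 -13.1  33.5] psi-0.1 tilt [ 0.0017 -0.0003] F [-1.2 -0.8 18.1] op0.412 q [ 0.13  0.63 -0.3   2.21  0.51  0.37 -0.6 ]
dx -10.05 dy 0.17 dz 0.15 r [-0.526  0.002  0.001] n>=2.4/4.2
dx -7.66 dy 29.78 dz -0.98 r [-1.05e+00  1.00e-03  1.00e-03] n>=7.4/8.4
dx -0.71 dy 29.79 dz -0.99 r [-1.05e+00  1.00e-03  1.00e-03] n>=7.1/8.4
```

>>> apply_moves(rows=[{"dx": -4, "dy": 0.1, "dz": 0, "rx": 0, "ry": 0, "rz": 0}, {"dx": -8, "dy": 0.1, "dz": 0, "rx": 0, "ry": 0, "rz": 0}, {"dx": -9, "dy": 4, "dz": -0.1, "rx": 0, "ry": 0, "rz": 0}, {"dx": -9, "dy": 8, "dz": -0.3, "rx": 0, "ry": 0, "rz": 0}, {"dx": -9, "dy": 12, "dz": -0.4, "rx": 0, "ry": 0, "rz": 0}, {"dx": -9, "dy": 16, "dz": -0.6, "rx": 0, "ry": 0, "rz": 0}, {"dx": -9, "dy": 20, "dz": -0.7, "rx": 0, "ry": 0, "rz": 0}, {"dx": -8, "dy": 24, "dz": -0.8, "rx": 0, "ry": 0, "rz": 0}, {"dx": -7, "dy": 28, "dz": -0.9, "rx": 0, "ry": 0, "rz": 0}, {"dx": -5.7, "dy": 29.6, "dz": -0.9, "rx": 0, "ry": 0, "rz": 0}])

```text
time: 3.73
tool_pos: [0.4279, 0.289, 0.0903]
tcp_rot: [0.708, 0.001, 0.707, 0.002]
contact_force: [-1.1, 0.8, -0.0]
opening: 0.411
```

>>> apply_moves(rows=[{"dx": 0, "dy": 0, "dz": 0, "rx": 0, "ry": 0, "rz": 0}, {"dx": 0, "dy": 0, "dz": 0, "rx": 0, "ry": 0, "rz": 0}, {"dx": 0, "dy": 0, "dz": 0, "rx": 0, "ry": 0, "rz": 0}])

```text
time: 3.98
tool_pos: [0.4287, 0.2822, 0.0899]
tcp_rot: [0.707, 0.001, 0.707, -0.001]
contact_force: [0.1, 0.0, 0.7]
opening: 0.409
```

```bash
python3 go.py 428.4,283.2,60,0 428.4,283.2,40,0;  python3 - <<'E'
from m2 import *
for n in('top','side'):
    g=grab(n,n+'4');
g=grab('side');cv2.imwrite('pics/s4.png',cv2.resize(g['frame'][150:384,150:400],None,fx=2.5,fy=2.5))
E
```

```text
t3.98 pos [428.7 282.2  89.9] psi-0.1 tilt [ 0.0001 -0.0006] F [0.1 0.  0.7] op0.409 q [-0.38  0.6  -0.42  1.99  0.41  0.63 -1.08]
dx 2.99 dy 0.10 dz -0.03 r [-0.003  0.     0.001] n>=0.7/0.0
dx 4.99 dy 0.10 dz -0.03 r [-0.003  0.     0.001] n>=1.2/0.0
```

View pics/s4.png

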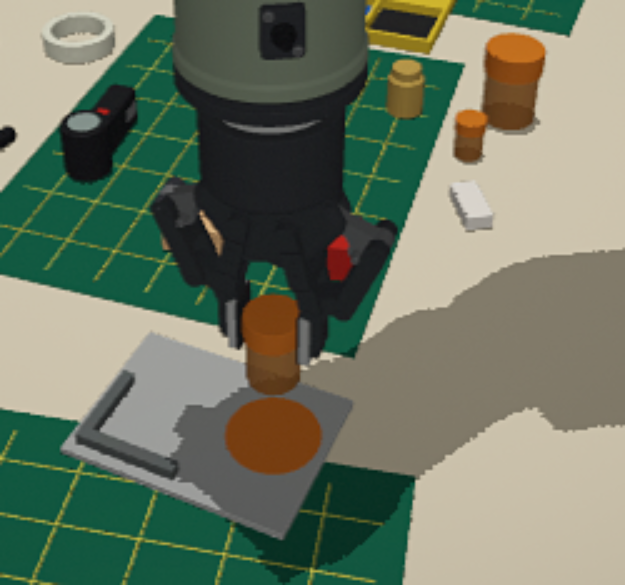

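>>> apply_moves(rows=[{"dx": 2, "dy": 0.1, "dz": 0, "rx": 0, "ry": 0, "rz": 0}, {"dx": 4, "dy": 0.1, "dz": 0, "rx": 0, "ry": 0, "rz": 0}, {"dx": 4.7, "dy": 0.1, "dz": 0, "rx": 0, "ry": 0, "rz": 0}, {"dx": 4.9, "dy": 0.1, "dz": 0, "rx": 0, "ry": 0, "rz": 0}, {"dx": 5, "dy": 0.1, "dz": 0, "rx": 0, "ry": 0, "rz": 0}, {"dx": 5, "dy": 0.1, "dz": 0, "rx": 0, "ry": 0, "rz": 0}])

```text
time: 4.63
tool_pos: [0.4289, 0.2841, 0.0402]
tcp_rot: [0.707, 0.001, 0.707, -0.001]
contact_force: [-0.3, 1.1, -0.8]
opening: 0.41
```

```bash
python3 go.py 428.4,283.2,40,0;  python3 - <<'E'
from m2 import *
g=grab('side');cv2.imwrite('pics/s5.png',cv2.resize(g['frame'][250:370,200:330],None,fx=5,fy=5))
E
```

```text
t4.63 pos [428.9 284.1  40.2] psi-0.1 tilt [0.0005 0.0004] F [-0.3  1.1 -0.8] op0.410 q [-0.43  0.69 -0.37  2.01  0.47  0.53 -1.14]
dx 0.02 dy -0.09 dz -0.05 r [-0.002  0.001 -0.   ] n>=0.0/0.0
```

View pics/s5.png

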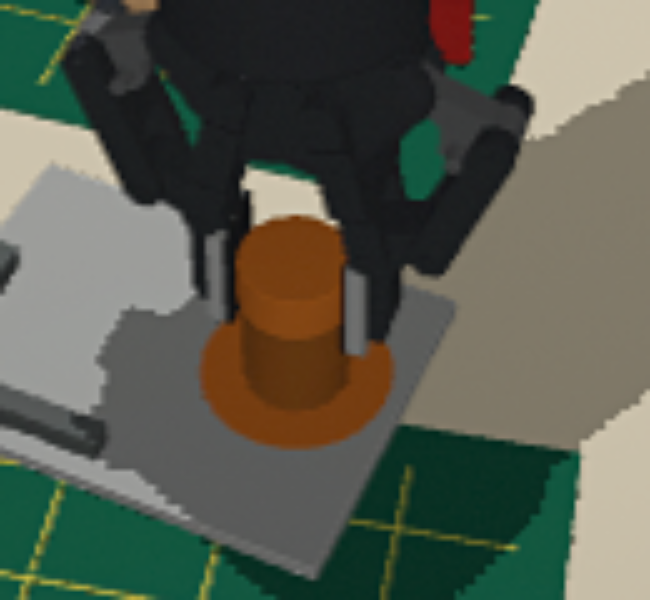

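>>> apply_moves(rows=[{"dx": 0.05, "dy": -0.05, "dz": 0, "rx": 0, "ry": 0, "rz": 0}, {"dx": 0.1, "dy": -0.05, "dz": 0, "rx": 0, "ry": 0, "rz": 0}, {"dx": 0.1, "dy": -0.05, "dz": 0, "rx": 0, "ry": 0, "rz": 0}])

```text
time: 4.93
tool_pos: [0.4291, 0.2839, 0.0396]
tcp_rot: [0.708, 0.001, 0.707, -0.001]
contact_force: [-1.3, -1.8, 14.7]
opening: 0.409
```

>>> apply_moves(rows=[{"dx": 0, "dy": 0, "dz": 0, "rx": 0, "ry": 0, "rz": 0}, {"dx": 0, "dy": 0, "dz": 0, "rx": 0, "ry": 0, "rz": 0}, {"dx": 0, "dy": 0, "dz": 0, "rx": 0, "ry": 0, "rz": 0}, {"dx": 0, "dy": 0, "dz": 0, "rx": 0, "ry": 0, "rz": 0}, {"dx": 0, "dy": 0, "dz": 0, "rx": 0, "ry": 0, "rz": 0}, {"dx": -2, "dy": 0, "dz": 0, "rx": 0, "ry": 0, "rz": 0}, {"dx": -5, "dy": 0, "dz": 0, "rx": 0, "ry": 0, "rz": 0}, {"dx": -9, "dy": 0, "dz": 0, "rx": 0, "ry": 0, "rz": 0}], claw=-1)

```text
time: 5.6
tool_pos: [0.4273, 0.283, 0.1279]
tcp_rot: [0.706, -0.0, 0.708, -0.001]
contact_force: [1.1, -0.2, -0.3]
opening: 1.003
```

```bash
python3 go.py 539.3,119.8,130,84.4 539.3,119.8,22,84.4
```

```text
t5.60 pos [427.3 283.  127.9] psi-0.1 tilt [-0.0036 -0.002 ] F [ 1.1 -0.2 -0.3] op1.003 q [-0.35  0.54 -0.47  1.97  0.36  0.71 -1.04]
dx -0.22 dy -16.30 dz 11.22 r [-1.474e+00 -4.000e-03 -1.000e-03] n>=4.7/11.8
dx 10.58 dy -16.28 dz 11.26 r [-1.474e+00 -4.000e-03 -1.000e-03] n>=5.4/11.8
```

>>> apply_moves(rows=[{"dx": -0.2, "dy": -3, "dz": 2, "rx": -0.12, "ry": 0, "rz": 0}, {"dx": -0.2, "dy": -6, "dz": 4, "rx": -0.24, "ry": 0, "rz": 0}, {"dx": -0.2, "dy": -9, "dz": 6, "rx": -0.36, "ry": 0, "rz": 0}, {"dx": -0.2, "dy": -12, "dz": 8, "rx": -0.48, "ry": 0, "rz": 0}, {"dx": -0.2, "dy": -14, "dz": 10, "rx": -0.6, "ry": 0, "rz": 0}, {"dx": -0.2, "dy": -16.3, "dz": 11.2, "rx": -0.72, "ry": 0, "rz": 0}, {"dx": -0.2, "dy": -16.3, "dz": 11.2, "rx": -0.84, "ry": 0, "rz": 0}, {"dx": -0.2, "dy": -16.3, "dz": 11.2, "rx": -0.96, "ry": 0, "rz": 0}, {"dx": -0.2, "dy": -16.3, "dz": 11.2, "rx": -1.08, "ry": 0, "rz": 0}, {"dx": -0.2, "dy": -16.3, "dz": 11.2, "rx": -1.2, "ry": 0, "rz": 0}])

```text
time: 6.43
tool_pos: [0.5403, 0.1202, 0.1305]
tcp_rot: [0.583, -0.4, 0.583, 0.4]
contact_force: [-0.0, 0.5, -0.5]
opening: 0.998
```

```bash
python3 go.py 539.3,119.8,130,84.4 539.3,119.8,22,84.4; python3 - <<'E'
from m2 import *
g=grab('side');cv2.imwrite('pics/s6.png',cv2.resize(g['frame'][250:370,170:300],None,fx=5,fy=5))
g=grab('top');M=masks(g)
cv2.imwrite('pics/t6.png',cv2.resize(g['frame'][160:250,95:240],None,fx=5,fy=5))
E
```

```text
t6.43 pos [540.3 120.2 130.5] psi69.0 tilt [-0.0001  0.    ] F [-0.   0.5 -0.5] op0.998 q [ 0.21  0.66 -0.76  1.86  0.59  0.86  0.36]
dx 0.05 dy 0.08 dz -0.07 r [-0.27  0.   -0.  ] n>=0.0/2.2
dx 10.85 dy 0.08 dz -0.07 r [-0.27  0.   -0.  ] n>=2.6/2.2
```

View pics/s6.png

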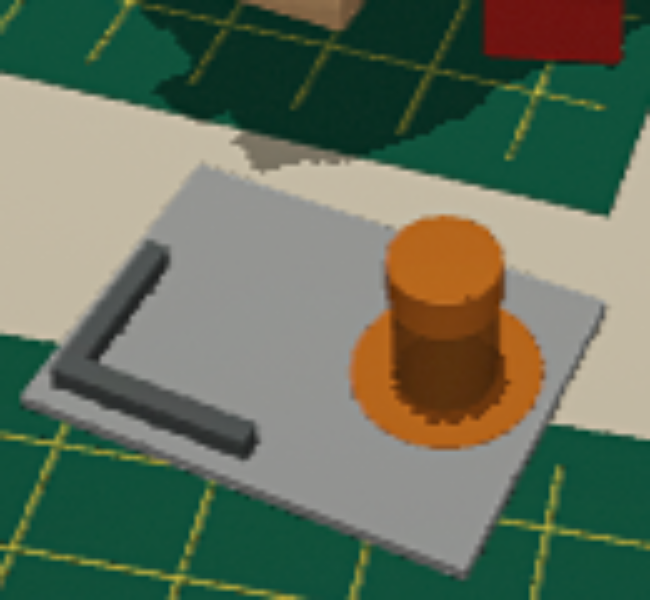

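View pics/t6.png

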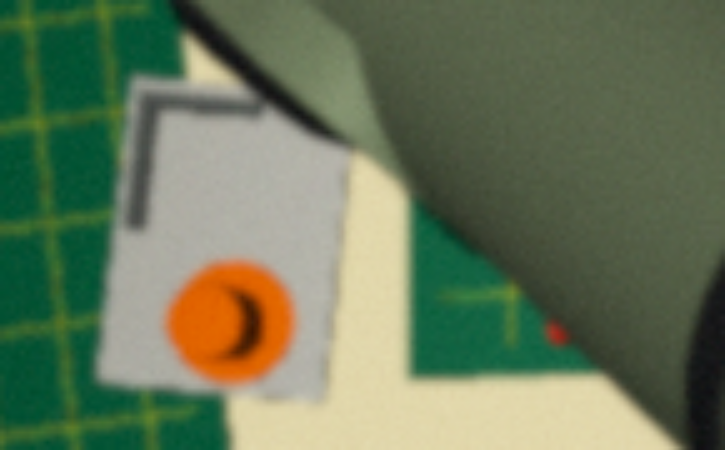

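```bash
python3 - <<'E'
from h import *
for n in('side','top'):
    g=grab(n); print(n,np.round(proj(g,(.4284,.2848,.056)),1))
print(onz(grab('side'),259,302,.056)*1000,onz(grab('top'),136.4,224.4,.056)*1000)
E
```

```text
side [258.8 300.9]
top [135.4 223.9]
[427.42018195 286.73624416  56.        ] [427.11003606 282.53103309  56.        ]
```

>>> apply_moves(rows=[{"dx": 0, "dy": 0.1, "dz": -0.1, "rx": -0.12, "ry": 0, "rz": 0}, {"dx": 0, "dy": 0.1, "dz": -0.1, "rx": -0.27, "ry": 0, "rz": 0}, {"dx": 1, "dy": 0.1, "dz": -0.1, "rx": -0.27, "ry": 0, "rz": 0}, {"dx": 4, "dy": 0.1, "dz": -0.1, "rx": -0.27, "ry": 0, "rz": 0}, {"dx": 7.5, "dy": 0.1, "dz": -0.1, "rx": -0.27, "ry": 0, "rz": 0}, {"dx": 10, "dy": 0.1, "dz": -0.1, "rx": -0.27, "ry": 0, "rz": 0}, {"dx": 10.8, "dy": 0.1, "dz": -0.1, "rx": -0.27, "ry": 0, "rz": 0}, {"dx": 10.8, "dy": 0.1, "dz": -0.1, "rx": -0.27, "ry": 0, "rz": 0}, {"dx": 10.8, "dy": 0.1, "dz": -0.1, "rx": -0.27, "ry": 0, "rz": 0}])

```text
time: 7.48
tool_pos: [0.5391, 0.1203, 0.023]
tcp_rot: [0.525, -0.473, 0.525, 0.473]
contact_force: [-0.6, -0.7, 0.8]
opening: 1.001
```

```bash
python3 go.py 539.3,119.8,22,84.4
```

```text
t7.48 pos [539.1 120.3  23. ] psi84.0 tilt [0.0001 0.0002] F [-0.6 -0.7  0.8] op1.001 q [ 0.16  0.83 -0.69  1.9   0.81  0.71  0.45]
dx 0.10 dy -0.03 dz -0.05 r [-0.007  0.     0.   ] n>=0.0/0.1
```

>>> apply_moves(rows=[{"dx": 0, "dy": 0, "dz": 0, "rx": 0, "ry": 0, "rz": 0}, {"dx": 0, "dy": 0, "dz": 0, "rx": 0, "ry": 0, "rz": 0}, {"dx": 0, "dy": 0, "dz": 0, "rx": 0, "ry": 0, "rz": 0}, {"dx": 0, "dy": 0, "dz": 0, "rx": 0, "ry": 0, "rz": 0}, {"dx": 0, "dy": 0, "dz": 0, "rx": 0, "ry": 0, "rz": 0}, {"dx": 0, "dy": 0, "dz": 0, "rx": 0, "ry": 0, "rz": 0}, {"dx": 0, "dy": 0, "dz": 0, "rx": 0, "ry": 0, "rz": 0}], claw=1, squeeze=35)

```text
time: 8.07
tool_pos: [0.5394, 0.1197, 0.0233]
tcp_rot: [0.525, -0.474, 0.525, 0.473]
contact_force: [-1.4, -2.0, 10.5]
opening: 0.437
```

```bash
python3 - <<'E'
from go import *
# block target board (31,17): 4 mm off each stop, board centre 469.1,288.3 yaw -6.2
a=np.radians(-6.2);M=np.array([[np.cos(a),-np.sin(a)],[np.sin(a),np.cos(a)]])
for b in((35,21),(31,17)): print(b,np.array([469.1,288.3])+M@np.array(b))
p=np.array([469.1,288.3])+M@np.array([31,17])
go((539.3,119.8,100,84.4),(p[0],p[1],80,83.8),(p[0],p[1],30,83.8))
E
```

```text
(35, 21) [506.16327021 305.39719279]
(31, 17) [501.75466893 301.85258636]
t8.07 pos [539.4 119.7  23.3] psi84.1 tilt [ 0.0011 -0.0002] F [-1.4 -2.  10.5] op0.437 q [ 0.16  0.83 -0.69  1.9   0.81  0.71  0.45]
dx -7.67 dy 0.00 dz 0.00 r [-0.006 -0.     0.001] n>=1.8/0.0
dx -5.67 dy 5.61 dz 17.73 r [ 0.005 -0.     0.001] n>=4.7/0.0
dx -0.67 dy 5.62 dz 17.73 r [ 0.005 -0.     0.001] n>=4.5/0.0
```

>>> apply_moves(rows=[{"dx": -3, "dy": 0, "dz": 0, "rx": 0, "ry": 0, "rz": 0}, {"dx": -6, "dy": 0.5, "dz": 1, "rx": 0, "ry": 0, "rz": 0}, {"dx": -7, "dy": 1.5, "dz": 4.5, "rx": 0, "ry": 0, "rz": 0}, {"dx": -7, "dy": 2.7, "dz": 8.5, "rx": 0, "ry": 0, "rz": 0}, {"dx": -7, "dy": 4, "dz": 12.5, "rx": 0, "ry": 0, "rz": 0}, {"dx": -6, "dy": 5.2, "dz": 16, "rx": 0, "ry": 0, "rz": 0}, {"dx": -5, "dy": 5.6, "dz": 17.7, "rx": 0, "ry": 0, "rz": 0}, {"dx": -4, "dy": 5.6, "dz": 17.7, "rx": 0, "ry": 0, "rz": 0}, {"dx": -4, "dy": 5.6, "dz": 17.7, "rx": 0, "ry": 0, "rz": 0}, {"dx": -4, "dy": 5.6, "dz": 17.7, "rx": 0, "ry": 0, "rz": 0}])

```text
time: 8.9
tool_pos: [0.5014, 0.3008, 0.0623]
tcp_rot: [0.525, -0.474, 0.526, 0.473]
contact_force: [0.8, 0.5, 0.7]
opening: 0.435
```

```bash
python3 go.py 501.8,301.9,29.5,83.8;python3 - <<'E'
from m2 import *
g=grab('side');cv2.imwrite('pics/s7.png',cv2.resize(g['frame'][250:370,150:300],None,fx=5,fy=5))
E
```

```text
t8.90 pos [501.4 300.8  62.3] psi84.1 tilt [-0.0006 -0.001 ] F [0.8 0.5 0.7] op0.435 q [-0.14  0.81 -0.74  1.81  0.73  0.82  0.22]
dx 3.28 dy -0.03 dz 0.12 r [ 0.005 -0.001 -0.001] n>=0.8/0.0
```

View pics/s7.png

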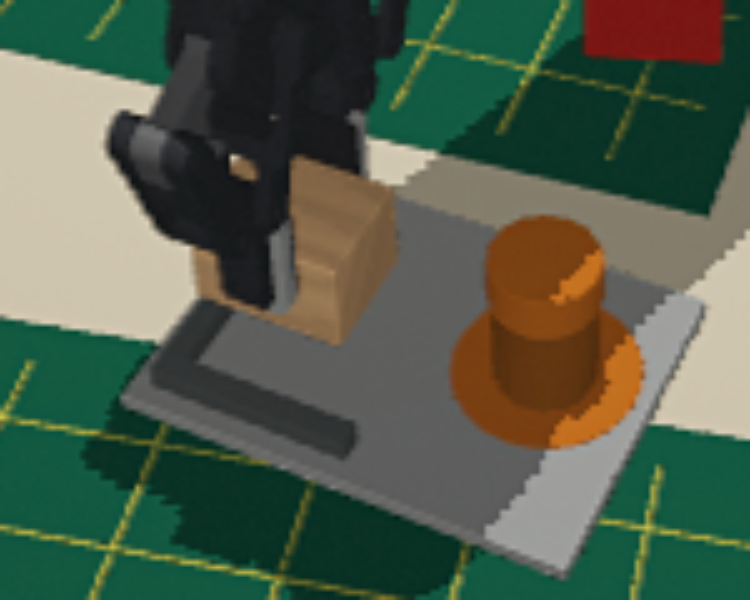

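>>> apply_moves(rows=[{"dx": 1, "dy": 0, "dz": 0.1, "rx": 0.005, "ry": 0, "rz": 0}, {"dx": 2, "dy": 0, "dz": 0.1, "rx": 0.005, "ry": 0, "rz": 0}, {"dx": 2.8, "dy": 0, "dz": 0.1, "rx": 0.005, "ry": 0, "rz": 0}, {"dx": 3.2, "dy": 0, "dz": 0.1, "rx": 0.005, "ry": 0, "rz": 0}, {"dx": 3.3, "dy": 0, "dz": 0.1, "rx": 0.005, "ry": 0, "rz": 0}, {"dx": 3.3, "dy": 0, "dz": 0.1, "rx": 0.005, "ry": 0, "rz": 0}])

```text
time: 9.45
tool_pos: [0.5014, 0.3022, 0.0291]
tcp_rot: [0.526, -0.472, 0.527, 0.472]
contact_force: [-0.9, 0.3, 0.4]
opening: 0.433
```

>>> apply_moves(rows=[{"dx": 0, "dy": 0, "dz": 0.1, "rx": 0, "ry": 0, "rz": 0}, {"dx": 0, "dy": 0, "dz": 0.2, "rx": 0, "ry": 0, "rz": 0}, {"dx": 0, "dy": 0, "dz": 0.3, "rx": 0, "ry": 0, "rz": 0}, {"dx": 0, "dy": 0, "dz": 0.3, "rx": 0, "ry": 0, "rz": 0}])

```text
time: 9.78
tool_pos: [0.5018, 0.3049, 0.0292]
tcp_rot: [0.526, -0.473, 0.527, 0.472]
contact_force: [-1.0, -4.7, 0.8]
opening: 0.437
```

```bash
python3 go.py 506.2,305.4,29.5,83.8
```

```text
t9.78 pos [501.8 304.9  29.2] psi83.8 tilt [-0.0005 -0.0016] F [-1.  -4.7  0.8] op0.437 q [-0.18  0.86 -0.7   1.81  0.77  0.77  0.17]
dx -0.03 dy -0.44 dz 0.10 r [ 0.    -0.002 -0.   ] n>=0.1/0.0
```

>>> apply_moves(rows=[{"dx": 0, "dy": 0, "dz": 0.1, "rx": 0, "ry": 0, "rz": 0}, {"dx": 0, "dy": 0, "dz": 0.15, "rx": 0, "ry": 0, "rz": 0}, {"dx": 0, "dy": 0, "dz": 0.15, "rx": 0, "ry": 0, "rz": 0}])

```text
time: 10.03
tool_pos: [0.5018, 0.305, 0.029]
tcp_rot: [0.525, -0.473, 0.528, 0.471]
contact_force: [-2.5, -11.0, 4.1]
opening: 0.434
```

>>> apply_moves(rows=[{"dx": 0, "dy": -0.1, "dz": 0, "rx": 0, "ry": 0, "rz": 0}, {"dx": 0, "dy": -0.2, "dz": 0, "rx": 0, "ry": 0, "rz": 0}, {"dx": 0, "dy": -0.3, "dz": 0, "rx": 0, "ry": 0, "rz": 0}, {"dx": 0, "dy": -0.4, "dz": 0, "rx": 0, "ry": 0, "rz": 0}, {"dx": 0, "dy": -0.4, "dz": 0, "rx": 0, "ry": 0, "rz": 0}])

```text
time: 10.45
tool_pos: [0.5048, 0.3047, 0.029]
tcp_rot: [0.525, -0.473, 0.528, 0.472]
contact_force: [-8.6, -12.9, 9.6]
opening: 0.433
```

```bash
python3 go.py 506.2,305.4,29.5,83.8
```

```text
t10.45 pos [504.8 304.7  29. ] psi83.8 tilt [-0.0026 -0.0042] F [ -8.6 -12.9   9.6] op0.433 q [-0.17  0.86 -0.7   1.8   0.77  0.78  0.18]
dx -0.05 dy -0.14 dz 0.08 r [-0.    -0.004 -0.002] n>=0.0/0.0
```

>>> apply_moves(rows=[{"dx": 0, "dy": -0.1, "dz": 0, "rx": 0, "ry": 0, "rz": 0}, {"dx": 0, "dy": -0.15, "dz": 0, "rx": 0, "ry": 0, "rz": 0}, {"dx": 0, "dy": -0.15, "dz": 0, "rx": 0, "ry": 0, "rz": 0}])

```text
time: 10.7
tool_pos: [0.5058, 0.3046, 0.029]
tcp_rot: [0.524, -0.473, 0.528, 0.472]
contact_force: [-12.5, -12.6, 10.6]
opening: 0.438
```

```bash
python3 go.py 506.2,305.4,29.5,83.8;python3 - <<'E'
from m2 import *
g=grab('side');cv2.imwrite('pics/s8.png',cv2.resize(g['frame'][270:350,165:265],None,fx=7,fy=7,interpolation=cv2.INTER_CUBIC))
E
```

```text
t10.70 pos [505.8 304.6  29. ] psi83.8 tilt [-0.0033 -0.0044] F [-12.5 -12.6  10.6] op0.438 q [-0.17  0.87 -0.7   1.79  0.77  0.78  0.19]
dx -0.05 dy -0.03 dz 0.09 r [ 0.    -0.005 -0.003] n>=0.0/0.0
```

View pics/s8.png

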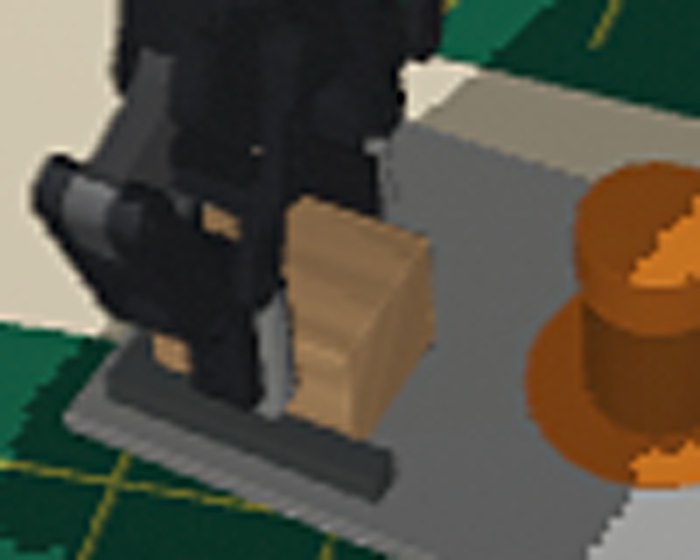

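>>> apply_moves(rows=[{"dx": 0, "dy": -0.1, "dz": 0, "rx": 0, "ry": 0, "rz": 0}, {"dx": 0, "dy": -0.2, "dz": 0, "rx": 0, "ry": 0, "rz": 0}, {"dx": 0, "dy": -0.2, "dz": 0, "rx": 0, "ry": 0, "rz": 0}])

```text
time: 11.0
tool_pos: [0.5059, 0.3046, 0.029]
tcp_rot: [0.523, -0.472, 0.529, 0.473]
contact_force: [-25.9, -13.8, 21.4]
opening: 0.438
```

```bash
python3 go.py 506.2,305.4,29.5,83.8
```

```text
t11.00 pos [505.9 304.6  29. ] psi83.9 tilt [-0.006 -0.005] F [-25.9 -13.8  21.4] op0.438 q [-0.17  0.87 -0.7   1.79  0.77  0.79  0.19]
dx -0.05 dy -0.02 dz 0.08 r [ 0.001 -0.006 -0.005] n>=0.0/0.1
```

>>> apply_moves(rows=[{"dx": 0, "dy": 0.15, "dz": -0.05, "rx": 0, "ry": 0, "rz": 0}, {"dx": 0, "dy": 0.3, "dz": -0.1, "rx": 0, "ry": 0, "rz": 0}, {"dx": 0, "dy": 0.3, "dz": -0.1, "rx": 0, "ry": 0, "rz": 0}])

```text
time: 11.25
tool_pos: [0.5057, 0.3045, 0.0291]
tcp_rot: [0.525, -0.473, 0.527, 0.472]
contact_force: [-5.0, -6.7, 2.1]
opening: 0.437
```

>>> apply_moves(rows=[{"dx": 0, "dy": 0, "dz": 0, "rx": 0, "ry": 0, "rz": 0}, {"dx": 0, "dy": 0, "dz": 0, "rx": 0, "ry": 0, "rz": 0}, {"dx": 0, "dy": 0, "dz": 0, "rx": 0, "ry": 0, "rz": 0}, {"dx": 0, "dy": 0, "dz": 0, "rx": 0, "ry": 0, "rz": 0}, {"dx": 0, "dy": 0, "dz": 0, "rx": 0, "ry": 0, "rz": 0}, {"dx": -3, "dy": 0, "dz": 0, "rx": 0, "ry": 0, "rz": 0}, {"dx": -7, "dy": 0, "dz": 0, "rx": 0, "ry": 0, "rz": 0}, {"dx": -11, "dy": 0, "dz": 0, "rx": 0, "ry": 0, "rz": 0}], claw=-1)

```text
time: 11.92
tool_pos: [0.5056, 0.3056, 0.1404]
tcp_rot: [0.525, -0.472, 0.527, 0.473]
contact_force: [1.7, 0.3, -0.2]
opening: 1.0
```

```bash
python3 go.py 665,17.7,140,0 665,17.7,22,0 ;python3 - <<'E'
from m2 import *
g=grab('side');cv2.imwrite('pics/s9.png',cv2.resize(g['frame'][270:350,165:265],None,fx=7,fy=7,interpolation=cv2.INTER_CUBIC))
E
```

```text
t11.92 pos [505.6 305.6 140.4] psi83.9 tilt [-0.002  -0.0004] F [ 1.7  0.3 -0.2] op1.000 q [-0.1   0.72 -0.81  1.75  0.62  0.95  0.3 ]
dx 0.02 dy -18.93 dz -26.92 r [ 1.464e+00 -2.000e-03 -1.000e-03] n>=7.9/11.7
dx 11.82 dy -18.95 dz -26.91 r [ 1.464e+00 -2.000e-03 -1.000e-03] n>=8.4/11.7
```

View pics/s9.png

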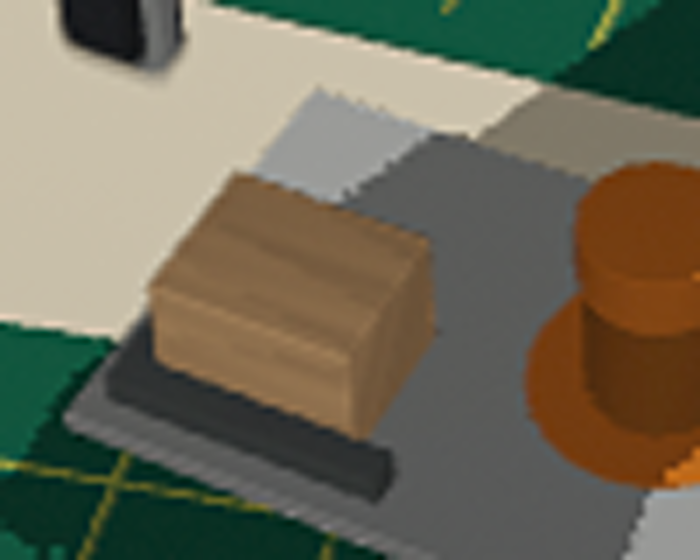

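>>> apply_moves(rows=[{"dx": 0, "dy": -2, "dz": -3, "rx": 0.12, "ry": 0, "rz": 0}, {"dx": 0, "dy": -4, "dz": -6, "rx": 0.24, "ry": 0, "rz": 0}, {"dx": 0, "dy": -6, "dz": -9, "rx": 0.36, "ry": 0, "rz": 0}, {"dx": 0, "dy": -8, "dz": -12, "rx": 0.48, "ry": 0, "rz": 0}, {"dx": 0, "dy": -10, "dz": -15, "rx": 0.6, "ry": 0, "rz": 0}, {"dx": 0, "dy": -12, "dz": -18, "rx": 0.72, "ry": 0, "rz": 0}, {"dx": 0, "dy": -14, "dz": -20, "rx": 0.84, "ry": 0, "rz": 0}, {"dx": 0, "dy": -16, "dz": -23, "rx": 0.96, "ry": 0, "rz": 0}, {"dx": 0, "dy": -18, "dz": -25, "rx": 1.08, "ry": 0, "rz": 0}, {"dx": 0, "dy": -18.9, "dz": -26.9, "rx": 1.2, "ry": 0, "rz": 0}])

```text
time: 12.8
tool_pos: [0.6671, 0.0155, 0.1394]
tcp_rot: [0.702, -0.09, 0.701, 0.09]
contact_force: [0.2, -0.0, -0.1]
opening: 0.994
```

>>> apply_moves(rows=[{"dx": 0, "dy": 0, "dz": 0, "rx": 0.12, "ry": 0, "rz": 0}, {"dx": 0, "dy": 0, "dz": 0, "rx": 0.24, "ry": 0, "rz": 0}, {"dx": 0, "dy": 0, "dz": 0, "rx": 0.26, "ry": 0, "rz": 0}, {"dx": 0, "dy": 0, "dz": 0, "rx": 0.26, "ry": 0, "rz": 0}])

```text
time: 13.13
tool_pos: [0.6653, 0.0182, 0.1396]
tcp_rot: [0.707, -0.002, 0.707, 0.002]
contact_force: [-0.4, 1.0, 0.9]
opening: 1.0
```

```bash
python3 go.py 665,17.7,140,0 665,17.7,22,0 ;python3 - <<'E'
from m2 import *
g=grab('side');cv2.imwrite('pics/s10.png',cv2.resize(g['frame'][120:350,120:340],None,fx=2.6,fy=2.6,interpolation=cv2.INTER_CUBIC))
g=grab('top');cv2.imwrite('pics/t10.png',cv2.resize(g['frame'][170:245,105:175],None,fx=8,fy=8,interpolation=cv2.INTER_CUBIC))
E
```

```text
t13.13 pos [665.3  18.2 139.6] psi0.3 tilt [ 0.0001 -0.0001] F [-0.4  1.   0.9] op1.000 q [ 0.16  0.73 -0.44  1.55  0.36  0.94 -0.39]
dx -0.04 dy -0.05 dz -0.03 r [0.005 0.    0.   ] n>=0.0/0.0
dx 11.76 dy -0.05 dz -0.03 r [0.005 0.    0.   ] n>=2.8/0.0
```

View pics/s10.png

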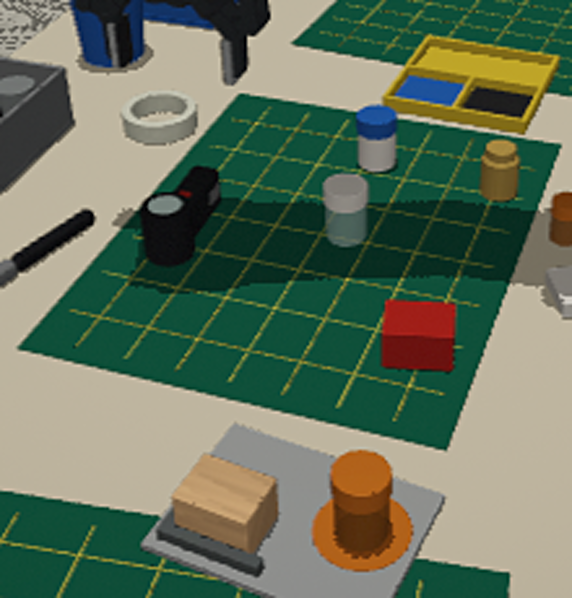

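View pics/t10.png

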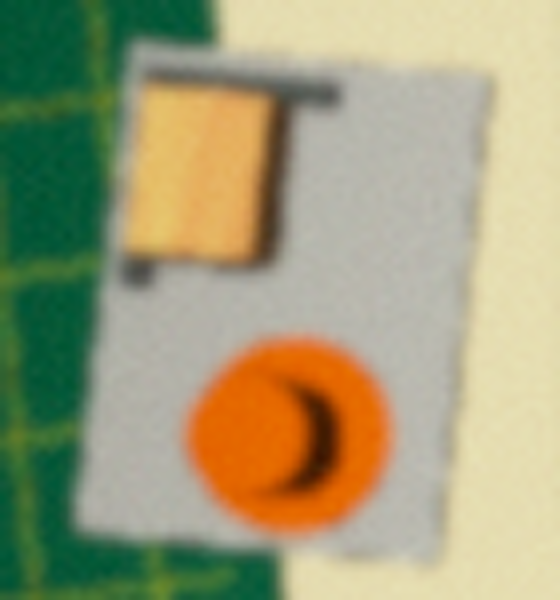

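>>> apply_moves(rows=[{"dx": 3.5, "dy": 0, "dz": 0, "rx": 0, "ry": 0, "rz": 0}, {"dx": 7, "dy": 0, "dz": 0, "rx": 0, "ry": 0, "rz": 0}, {"dx": 10, "dy": 0, "dz": 0, "rx": 0, "ry": 0, "rz": 0}, {"dx": 11.4, "dy": 0, "dz": 0, "rx": 0, "ry": 0, "rz": 0}, {"dx": 11.8, "dy": 0, "dz": 0, "rx": 0, "ry": 0, "rz": 0}, {"dx": 11.8, "dy": 0, "dz": 0, "rx": 0, "ry": 0, "rz": 0}, {"dx": 11.8, "dy": 0, "dz": 0, "rx": 0, "ry": 0, "rz": 0}])

```text
time: 13.82
tool_pos: [0.6662, 0.0181, 0.023]
tcp_rot: [0.708, -0.001, 0.706, 0.001]
contact_force: [-0.0, 0.5, 1.0]
opening: 1.001
```

>>> apply_moves(rows=[{"dx": 0, "dy": 0, "dz": 0, "rx": 0, "ry": 0, "rz": 0}, {"dx": 0, "dy": 0, "dz": 0, "rx": 0, "ry": 0, "rz": 0}, {"dx": 0, "dy": 0, "dz": 0, "rx": 0, "ry": 0, "rz": 0}, {"dx": 0, "dy": 0, "dz": 0, "rx": 0, "ry": 0, "rz": 0}, {"dx": 0, "dy": 0, "dz": 0, "rx": 0, "ry": 0, "rz": 0}, {"dx": 0, "dy": 0, "dz": 0, "rx": 0, "ry": 0, "rz": 0}, {"dx": 0, "dy": 0, "dz": 0, "rx": 0, "ry": 0, "rz": 0}, {"dx": 0, "dy": 0, "dz": 0, "rx": 0, "ry": 0, "rz": 0}], claw=1, squeeze=50)

```text
time: 14.48
tool_pos: [0.6657, 0.0179, 0.0221]
tcp_rot: [0.707, -0.001, 0.707, 0.001]
contact_force: [-0.8, 0.1, 6.6]
opening: 0.273
```

```bash
python3 go.py 665,17.7,110,0
```

```text
t14.48 pos [665.7  17.9  22.1] psi0.2 tilt [ 0.0008 -0.    ] F [-0.8  0.1  6.6] op0.273 q [ 0.13  0.88 -0.39  1.6   0.44  0.75 -0.45]
dx -8.79 dy -0.02 dz -0.06 r [0.003 0.001 0.   ] n>=2.1/0.0
```

>>> apply_moves(rows=[{"dx": -3, "dy": 0, "dz": 0, "rx": 0, "ry": 0, "rz": 0}, {"dx": -6.5, "dy": 0, "dz": 0, "rx": 0, "ry": 0, "rz": 0}, {"dx": -9, "dy": 0, "dz": 0, "rx": 0, "ry": 0, "rz": 0}, {"dx": -9, "dy": 0, "dz": 0, "rx": 0, "ry": 0, "rz": 0}])

```text
time: 14.82
tool_pos: [0.6677, 0.0182, 0.1169]
tcp_rot: [0.709, -0.001, 0.705, 0.001]
contact_force: [0.5, 0.0, -0.9]
opening: 0.271
```

```bash
python3 go.py 488.3,-313.4,110,-92 ;python3 - <<'E'
from m2 import *
g=grab('side');cv2.imwrite('pics/s11.png',cv2.resize(g['frame'][120:270,120:320],None,fx=3.5,fy=3.5,interpolation=cv2.INTER_CUBIC))
E
```

```text
t14.82 pos [667.7  18.2 116.9] psi0.2 tilt [0.0067 0.0005] F [ 0.5  0.  -0.9] op0.271 q [ 0.16  0.76 -0.43  1.56  0.38  0.9  -0.41]
dx 0.55 dy -33.11 dz -18.03 r [ 1.608  0.005 -0.006] n>=9.0/12.9
```

View pics/s11.png

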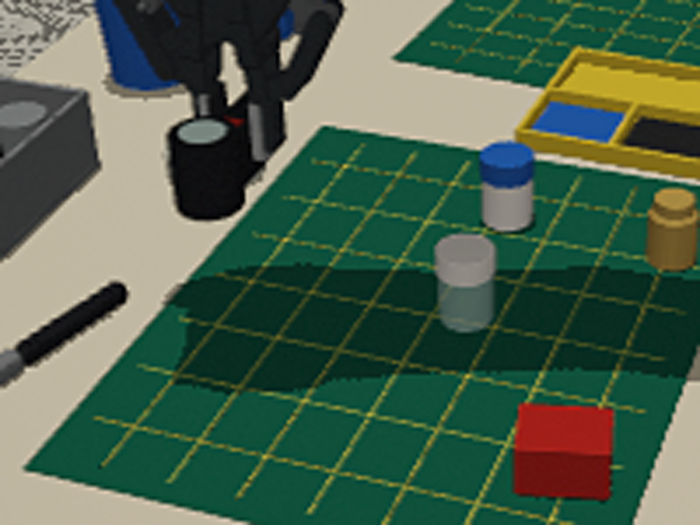

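Viewer is held level (head at about (205,170) in the crop, clear of the mat). Carry it to the tray.

>>> apply_moves(rows=[{"dx": 0, "dy": -3.3, "dz": -1.8, "rx": 0.1, "ry": 0, "rz": 0}, {"dx": 0, "dy": -6.6, "dz": -3.6, "rx": 0.22, "ry": 0, "rz": 0}, {"dx": 0, "dy": -9.9, "dz": -5.4, "rx": 0.34, "ry": 0, "rz": 0}, {"dx": 0, "dy": -13.2, "dz": -7.2, "rx": 0.46, "ry": 0, "rz": 0}, {"dx": 0, "dy": -16.5, "dz": -9, "rx": 0.58, "ry": 0, "rz": 0}, {"dx": 0, "dy": -19.8, "dz": -10.8, "rx": 0.7, "ry": 0, "rz": 0}, {"dx": 0, "dy": -23.1, "dz": -12.6, "rx": 0.82, "ry": 0, "rz": 0}, {"dx": 0, "dy": -26.4, "dz": -14.4, "rx": 0.94, "ry": 0, "rz": 0}, {"dx": 0, "dy": -29.7, "dz": -16.2, "rx": 1.06, "ry": 0, "rz": 0}, {"dx": 0, "dy": -33, "dz": -18, "rx": 1.18, "ry": 0, "rz": 0}])

```text
time: 15.7
tool_pos: [0.4847, -0.314, 0.1107]
tcp_rot: [0.587, 0.394, 0.587, -0.394]
contact_force: [0.9, -0.4, -1.2]
opening: 0.267
```

```bash
python3 go.py 488.3,-313.4,100,-92
```

```text
t15.70 pos [ 484.7 -314.   110.7] psi-67.8 tilt [-0.0011  0.0004] F [ 0.9 -0.4 -1.2] op0.267 q [ 0.58  0.62 -0.15  1.83  0.13  0.7  -0.83]
dx 1.07 dy 0.36 dz 0.08 r [ 0.423 -0.001  0.001] n>=0.3/3.4
```

>>> apply_moves(rows=[{"dx": 0, "dy": 0.2, "dz": 0, "rx": 0.11, "ry": 0, "rz": 0}, {"dx": 0.5, "dy": 0.3, "dz": 0.1, "rx": 0.22, "ry": 0, "rz": 0}, {"dx": 1, "dy": 0.3, "dz": 0.1, "rx": 0.33, "ry": 0, "rz": 0}, {"dx": 1, "dy": 0.3, "dz": 0.1, "rx": 0.42, "ry": 0, "rz": 0}, {"dx": 1, "dy": 0.3, "dz": 0.1, "rx": 0.42, "ry": 0, "rz": 0}, {"dx": 1, "dy": 0.3, "dz": 0.1, "rx": 0.42, "ry": 0, "rz": 0}])

```text
time: 16.2
tool_pos: [0.4891, -0.3121, 0.1008]
tcp_rot: [-0.494, -0.505, -0.495, 0.506]
contact_force: [0.3, -0.3, -0.6]
opening: 0.268
```

```bash
python3 go.py 488.3,-313.4,27,-92 ;python3 - <<'E'
from m2 import *
g=grab('side');cv2.imwrite('pics/s12.png',cv2.resize(g['frame'][70:210,220:400],None,fx=4,fy=4,interpolation=cv2.INTER_CUBIC))
E
```

```text
t16.20 pos [ 489.1 -312.1  100.8] psi-91.3 tilt [-0.0013  0.0002] F [ 0.3 -0.3 -0.6] op0.268 q [ 0.49  0.64 -0.03  1.83  0.03  0.68 -1.16]
dx 7.38 dy -0.07 dz 0.13 r [ 0.012 -0.     0.001] n>=1.8/0.1
```

View pics/s12.png

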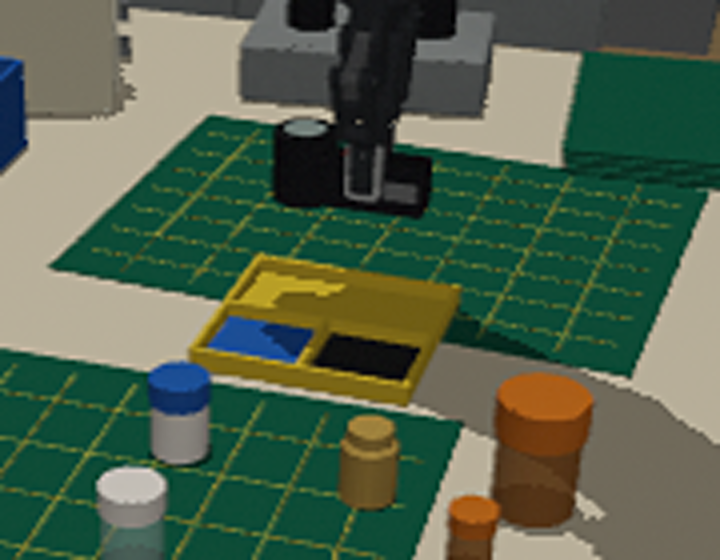

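>>> apply_moves(rows=[{"dx": 2, "dy": -0.1, "dz": 0.1, "rx": 0.012, "ry": 0, "rz": 0}, {"dx": 4, "dy": -0.1, "dz": 0.1, "rx": 0.012, "ry": 0, "rz": 0}, {"dx": 6, "dy": -0.1, "dz": 0.1, "rx": 0.012, "ry": 0, "rz": 0}, {"dx": 7, "dy": -0.1, "dz": 0.1, "rx": 0.012, "ry": 0, "rz": 0}, {"dx": 7.4, "dy": -0.1, "dz": 0.1, "rx": 0.012, "ry": 0, "rz": 0}, {"dx": 7.4, "dy": -0.1, "dz": 0.1, "rx": 0.012, "ry": 0, "rz": 0}, {"dx": 7.4, "dy": -0.1, "dz": 0.1, "rx": 0.012, "ry": 0, "rz": 0}])

```text
time: 16.83
tool_pos: [0.4887, -0.3136, 0.028]
tcp_rot: [0.491, 0.509, 0.49, -0.509]
contact_force: [-0.2, 0.2, -0.6]
opening: 0.273
```

```bash
python3 go.py 488.3,-313.4,26.2,-92 ;python3 - <<'E'
from m2 import *
g=grab('side');cv2.imwrite('pics/s13.png',cv2.resize(g['frame'][110:190,250:350],None,fx=7,fy=7,interpolation=cv2.INTER_CUBIC))
E
```

```text
t16.83 pos [ 488.7 -313.6   28. ] psi-92.1 tilt [ 0.0005 -0.0002] F [-0.2  0.2 -0.6] op0.273 q [ 0.49  0.75 -0.03  1.85  0.04  0.54 -1.17]
dx 0.18 dy -0.04 dz -0.02 r [-0.002  0.    -0.   ] n>=0.0/0.0
```

View pics/s13.png

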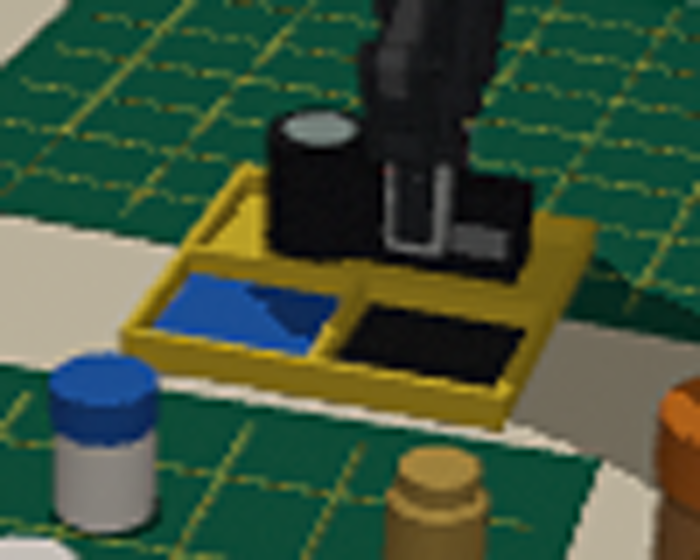

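>>> apply_moves(rows=[{"dx": 0.1, "dy": 0, "dz": 0, "rx": 0, "ry": 0, "rz": 0}, {"dx": 0.22, "dy": 0, "dz": 0, "rx": 0, "ry": 0, "rz": 0}, {"dx": 0.22, "dy": 0, "dz": 0, "rx": 0, "ry": 0, "rz": 0}, {"dx": 0.22, "dy": 0, "dz": 0, "rx": 0, "ry": 0, "rz": 0}])

```text
time: 17.22
tool_pos: [0.4888, -0.3136, 0.026]
tcp_rot: [0.491, 0.51, 0.49, -0.509]
contact_force: [-1.5, 1.5, 6.9]
opening: 0.27
```

>>> apply_moves(rows=[{"dx": 0, "dy": 0, "dz": 0, "rx": 0, "ry": 0, "rz": 0}, {"dx": 0, "dy": 0, "dz": 0, "rx": 0, "ry": 0, "rz": 0}, {"dx": 0, "dy": 0, "dz": 0, "rx": 0, "ry": 0, "rz": 0}, {"dx": 0, "dy": 0, "dz": 0, "rx": 0, "ry": 0, "rz": 0}, {"dx": 0, "dy": 0, "dz": 0, "rx": 0, "ry": 0, "rz": 0}, {"dx": -2, "dy": 0, "dz": 0, "rx": 0, "ry": 0, "rz": 0}, {"dx": -5, "dy": 0, "dz": 0, "rx": 0, "ry": 0, "rz": 0}, {"dx": -9, "dy": 0, "dz": 0, "rx": 0, "ry": 0, "rz": 0}], claw=-1)

```text
time: 17.88
tool_pos: [0.4872, -0.3127, 0.1144]
tcp_rot: [-0.489, -0.509, -0.492, 0.51]
contact_force: [0.6, 0.1, -0.5]
opening: 0.999
```

```bash
python3 go.py 550.4,-117.7,120,-92 550.4,-117.7,34,-92 ;python3 - <<'E'
from m2 import *
g=grab('side');cv2.imwrite('pics/s14.png',cv2.resize(g['frame'][110:190,250:350],None,fx=7,fy=7,interpolation=cv2.INTER_CUBIC))
E
```

```text
t17.88 pos [ 487.2 -312.7  114.4] psi-92.2 tilt [-0.0036  0.002 ] F [ 0.6  0.1 -0.5] op0.999 q [ 0.49  0.62 -0.03  1.82  0.03  0.71 -1.16]
dx -0.54 dy 5.57 dz -19.72 r [-0.003 -0.002  0.004] n>=4.9/0.0
dx 8.06 dy 5.60 dz -19.71 r [-0.003 -0.002  0.004] n>=5.3/0.0
```

View pics/s14.png

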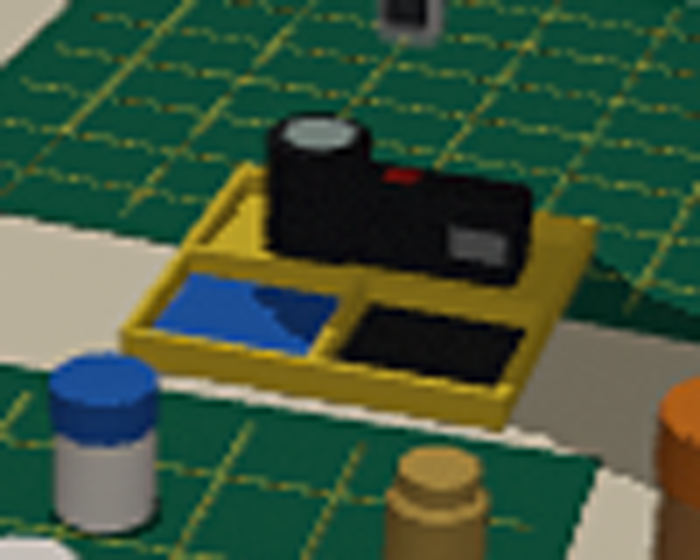

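>>> apply_moves(rows=[{"dx": -0.5, "dy": 0.6, "dz": -2, "rx": -0.12, "ry": 0, "rz": 0}, {"dx": -0.5, "dy": 1.2, "dz": -4, "rx": -0.24, "ry": 0, "rz": 0}, {"dx": -0.5, "dy": 1.8, "dz": -6, "rx": -0.36, "ry": 0, "rz": 0}, {"dx": -0.5, "dy": 2.4, "dz": -8, "rx": -0.48, "ry": 0, "rz": 0}, {"dx": -0.5, "dy": 3, "dz": -10, "rx": -0.6, "ry": 0, "rz": 0}, {"dx": -0.5, "dy": 3.6, "dz": -12, "rx": -0.72, "ry": 0, "rz": 0}, {"dx": -0.5, "dy": 4.2, "dz": -14, "rx": -0.84, "ry": 0, "rz": 0}, {"dx": -0.5, "dy": 4.8, "dz": -16, "rx": -0.96, "ry": 0, "rz": 0}, {"dx": -0.5, "dy": 5.4, "dz": -18, "rx": -1.08, "ry": 0, "rz": 0}, {"dx": -0.5, "dy": 5.6, "dz": -19.7, "rx": -1.2, "ry": 0, "rz": 0}])

```text
time: 18.77
tool_pos: [0.5527, -0.1172, 0.1204]
tcp_rot: [0.693, 0.141, 0.693, -0.141]
contact_force: [-0.2, 0.4, -0.6]
opening: 1.002
```

>>> apply_moves(rows=[{"dx": 0, "dy": 0, "dz": 0, "rx": -0.12, "ry": 0, "rz": 0}, {"dx": 0, "dy": 0, "dz": 0, "rx": -0.24, "ry": 0, "rz": 0}, {"dx": 0, "dy": 0, "dz": 0, "rx": -0.36, "ry": 0, "rz": 0}, {"dx": 0, "dy": 0, "dz": 0, "rx": -0.37, "ry": 0, "rz": 0}, {"dx": 0, "dy": 0, "dz": 0, "rx": -0.37, "ry": 0, "rz": 0}])

```text
time: 19.18
tool_pos: [0.5518, -0.1189, 0.1202]
tcp_rot: [0.707, 0.015, 0.707, -0.015]
contact_force: [0.1, -1.2, 0.1]
opening: 1.001
```

```bash
python3 go.py 550.4,-117.7,34,-2
```

```text
t19.18 pos [ 551.8 -118.9  120.2] psi-2.4 tilt [-0.0001  0.0003] F [ 0.1 -1.2  0.1] op1.001 q [ 0.42  0.62 -0.44  1.85  0.37  0.76 -0.26]
dx 8.62 dy 0.11 dz -0.15 r [-0.007 -0.    -0.   ] n>=2.1/0.1
```

>>> apply_moves(rows=[{"dx": 3, "dy": 0.1, "dz": -0.15, "rx": -0.007, "ry": 0, "rz": 0}, {"dx": 6, "dy": 0.1, "dz": -0.15, "rx": -0.007, "ry": 0, "rz": 0}, {"dx": 8, "dy": 0.1, "dz": -0.15, "rx": -0.007, "ry": 0, "rz": 0}, {"dx": 8.6, "dy": 0.1, "dz": -0.15, "rx": -0.007, "ry": 0, "rz": 0}, {"dx": 8.6, "dy": 0.1, "dz": -0.15, "rx": -0.007, "ry": 0, "rz": 0}, {"dx": 8.6, "dy": 0.1, "dz": -0.15, "rx": -0.007, "ry": 0, "rz": 0}])

```text
time: 19.68
tool_pos: [0.5509, -0.1176, 0.035]
tcp_rot: [0.707, 0.012, 0.707, -0.012]
contact_force: [-0.4, -0.2, -0.5]
opening: 1.0
```

>>> apply_moves(rows=[{"dx": 0, "dy": 0, "dz": 0, "rx": 0, "ry": 0, "rz": 0}, {"dx": 0, "dy": 0, "dz": 0, "rx": 0, "ry": 0, "rz": 0}, {"dx": 0, "dy": 0, "dz": 0, "rx": 0, "ry": 0, "rz": 0}, {"dx": 0, "dy": 0, "dz": 0, "rx": 0, "ry": 0, "rz": 0}, {"dx": 0, "dy": 0, "dz": 0, "rx": 0, "ry": 0, "rz": 0}, {"dx": 0, "dy": 0, "dz": 0, "rx": 0, "ry": 0, "rz": 0}, {"dx": 0, "dy": 0, "dz": 0, "rx": 0, "ry": 0, "rz": 0}, {"dx": 0, "dy": 0, "dz": 0, "rx": 0, "ry": 0, "rz": 0}], claw=1, squeeze=35)

```text
time: 20.35
tool_pos: [0.5508, -0.1178, 0.035]
tcp_rot: [0.707, 0.011, 0.707, -0.012]
contact_force: [-1.0, -0.2, 9.0]
opening: 0.405
```

```bash
python3 go.py 550.4,-117.7,114,-2 537.7,-247.1,110,-2 537.7,-247.1,60,-2
```

```text
t20.35 pos [ 550.8 -117.8   35. ] psi-1.8 tilt [ 0.0007 -0.0004] F [-1.  -0.2  9. ] op0.405 q [ 0.37  0.75 -0.37  1.88  0.46  0.6  -0.33]
dx -7.90 dy 0.01 dz -0.03 r [0.003 0.001 0.   ] n>=1.9/0.0
dx -7.50 dy -12.97 dz -0.88 r [0.003 0.001 0.   ] n>=3.6/0.0
dx -2.50 dy -12.97 dz -0.89 r [0.003 0.001 0.   ] n>=3.2/0.0
```

>>> apply_moves(rows=[{"dx": -3, "dy": 0, "dz": 0, "rx": 0, "ry": 0, "rz": 0}, {"dx": -6, "dy": -0.5, "dz": 0, "rx": 0, "ry": 0, "rz": 0}, {"dx": -7.5, "dy": -3.5, "dz": -0.2, "rx": 0, "ry": 0, "rz": 0}, {"dx": -7.5, "dy": -7, "dz": -0.4, "rx": 0, "ry": 0, "rz": 0}, {"dx": -7, "dy": -10.5, "dz": -0.7, "rx": 0, "ry": 0, "rz": 0}, {"dx": -6, "dy": -12.5, "dz": -0.9, "rx": 0, "ry": 0, "rz": 0}, {"dx": -4, "dy": -13, "dz": -0.9, "rx": 0, "ry": 0, "rz": 0}, {"dx": -2.5, "dy": -13, "dz": -0.9, "rx": 0, "ry": 0, "rz": 0}, {"dx": -2, "dy": -13, "dz": -0.9, "rx": 0, "ry": 0, "rz": 0}, {"dx": -2, "dy": -13, "dz": -0.9, "rx": 0, "ry": 0, "rz": 0}])

```text
time: 21.18
tool_pos: [0.5367, -0.2468, 0.0534]
tcp_rot: [0.706, 0.012, 0.708, -0.011]
contact_force: [-0.2, 0.3, 0.3]
opening: 0.408
```

```bash
python3 go.py 538,-247.4,39,-2;python3 - <<'E'
from m2 import *
g=grab('side');cv2.imwrite('pics/s15.png',cv2.resize(g['frame'][100:190,240:360],None,fx=6,fy=6,interpolation=cv2.INTER_CUBIC))
E
```

```text
t21.18 pos [ 536.7 -246.8   53.4] psi-1.8 tilt [-0.0016  0.0009] F [-0.2  0.3  0.3] op0.408 q [ 0.61  0.75 -0.4   1.8   0.44  0.68 -0.07]
dx 1.44 dy -0.05 dz 0.13 r [ 0.003 -0.002 -0.001] n>=0.3/0.0
```

View pics/s15.png

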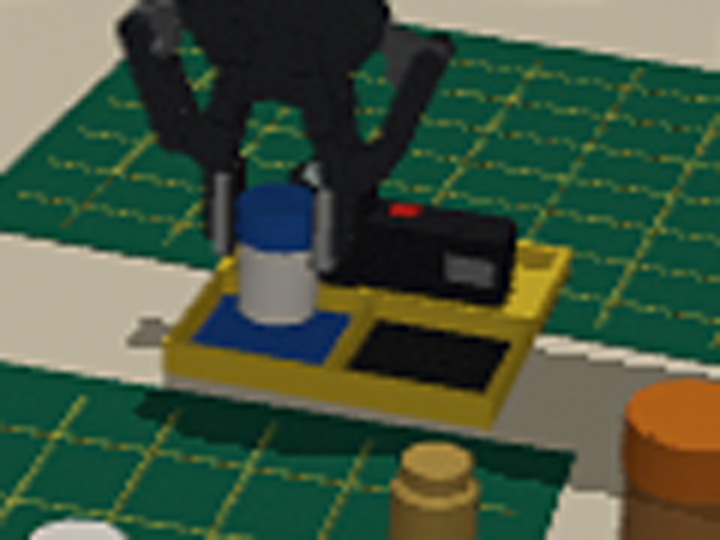

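>>> apply_moves(rows=[{"dx": 0.7, "dy": 0, "dz": 0.1, "rx": 0, "ry": 0, "rz": 0}, {"dx": 1.2, "dy": 0, "dz": 0.1, "rx": 0, "ry": 0, "rz": 0}, {"dx": 1.45, "dy": 0, "dz": 0.1, "rx": 0, "ry": 0, "rz": 0}, {"dx": 1.5, "dy": 0, "dz": 0.1, "rx": 0, "ry": 0, "rz": 0}, {"dx": 1.5, "dy": 0, "dz": 0.1, "rx": 0, "ry": 0, "rz": 0}, {"dx": 1.5, "dy": 0, "dz": 0.1, "rx": 0, "ry": 0, "rz": 0}])

```text
time: 21.73
tool_pos: [0.5384, -0.2473, 0.0395]
tcp_rot: [0.707, 0.011, 0.707, -0.011]
contact_force: [-0.1, -0.2, -0.3]
opening: 0.405
```

```bash
python3 go.py 538,-247.4,39,-2
```

```text
t21.73 pos [ 538.4 -247.3   39.5] psi-1.8 tilt [ 0.0001 -0.0001] F [-0.1 -0.2 -0.3] op0.405 q [ 0.6   0.77 -0.39  1.8   0.45  0.66 -0.08]
dx 0.05 dy -0.01 dz -0.04 r [0.003 0.    0.   ] n>=0.0/0.0
```

>>> apply_moves(rows=[{"dx": 0.05, "dy": 0, "dz": 0, "rx": 0, "ry": 0, "rz": 0}, {"dx": 0.08, "dy": 0, "dz": 0, "rx": 0, "ry": 0, "rz": 0}, {"dx": 0.08, "dy": 0, "dz": 0, "rx": 0, "ry": 0, "rz": 0}])

```text
time: 21.98
tool_pos: [0.5385, -0.2474, 0.039]
tcp_rot: [0.707, 0.011, 0.707, -0.011]
contact_force: [-0.7, 0.3, 7.4]
opening: 0.407
```

>>> apply_moves(rows=[{"dx": 0, "dy": 0, "dz": 0, "rx": 0, "ry": 0, "rz": 0}, {"dx": 0, "dy": 0, "dz": 0, "rx": 0, "ry": 0, "rz": 0}, {"dx": 0, "dy": 0, "dz": 0, "rx": 0, "ry": 0, "rz": 0}, {"dx": 0, "dy": 0, "dz": 0, "rx": 0, "ry": 0, "rz": 0}, {"dx": -2, "dy": 0, "dz": 0, "rx": 0, "ry": 0, "rz": 0}, {"dx": -5, "dy": 0, "dz": 0, "rx": 0, "ry": 0, "rz": 0}, {"dx": -9, "dy": 0, "dz": 0, "rx": 0, "ry": 0, "rz": 0}], claw=-0.4)

```text
time: 22.57
tool_pos: [0.537, -0.2467, 0.1276]
tcp_rot: [0.706, 0.012, 0.708, -0.011]
contact_force: [0.7, -0.0, 0.3]
opening: 0.704
```

```bash
python3 go.py 436.5,-105.4,130,-2 436.5,-105.4,22,-2;python3 - <<'E'
from m2 import *
g=grab('side');cv2.imwrite('pics/s16.png',cv2.resize(g['frame'][100:190,240:360],None,fx=6,fy=6,interpolation=cv2.INTER_CUBIC))
E
```

```text
t22.57 pos [ 537.  -246.7  127.6] psi-1.8 tilt [-0.0036  0.0019] F [ 0.7 -0.   0.3] op0.704 q [ 0.64  0.65 -0.45  1.77  0.37  0.82 -0.02]
dx -0.18 dy 13.80 dz -10.49 r [ 0.003 -0.004 -0.002] n>=4.2/0.0
dx 10.62 dy 13.78 dz -10.45 r [ 0.003 -0.004 -0.002] n>=4.9/0.0
```

View pics/s16.png

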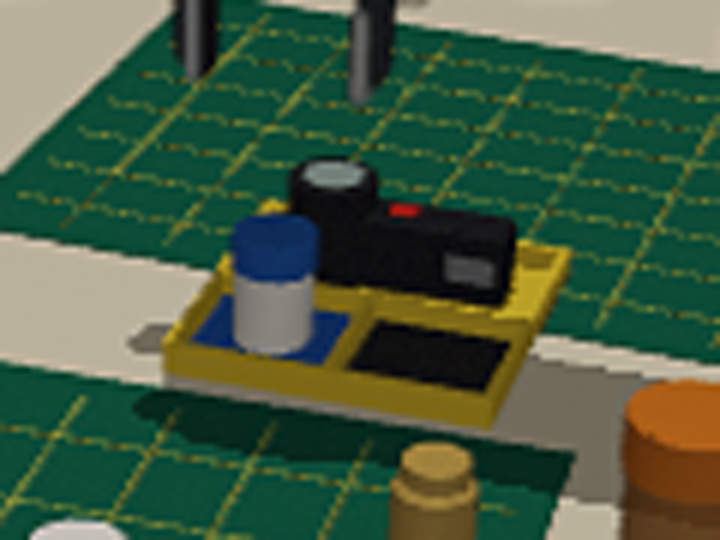

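>>> apply_moves(rows=[{"dx": -0.2, "dy": 3.3, "dz": -2.5, "rx": 0, "ry": 0, "rz": 0}, {"dx": -0.2, "dy": 6.6, "dz": -5, "rx": 0, "ry": 0, "rz": 0}, {"dx": -0.2, "dy": 9.9, "dz": -7.5, "rx": 0, "ry": 0, "rz": 0}, {"dx": -0.2, "dy": 12.5, "dz": -9.5, "rx": 0, "ry": 0, "rz": 0}, {"dx": -0.2, "dy": 13.8, "dz": -10.5, "rx": 0, "ry": 0, "rz": 0}, {"dx": 1, "dy": 13.8, "dz": -10.5, "rx": 0, "ry": 0, "rz": 0}, {"dx": 3, "dy": 13.8, "dz": -10.5, "rx": 0, "ry": 0, "rz": 0}, {"dx": 4, "dy": 13.8, "dz": -10.5, "rx": 0, "ry": 0, "rz": 0}, {"dx": 4, "dy": 13.8, "dz": -10.5, "rx": 0, "ry": 0, "rz": 0}])

```text
time: 23.37
tool_pos: [0.4369, -0.1058, 0.087]
tcp_rot: [0.706, 0.011, 0.708, -0.011]
contact_force: [-1.3, 0.7, 0.6]
opening: 0.704
```

```bash
python3 go.py 436.5,-105.4,22,-2;python3 - <<'E'
from m2 import *
g=grab('side');cv2.imwrite('pics/s17.png',cv2.resize(g['frame'][100:230,240:390],None,fx=5,fy=5,interpolation=cv2.INTER_CUBIC))
E
```

```text
t23.37 pos [ 436.9 -105.8   87. ] psi-1.8 tilt [-0.0026  0.0006] F [-1.3  0.7  0.6] op0.704 q [ 0.44  0.54 -0.43  2.15  0.43  0.53 -0.35]
dx 6.50 dy 0.04 dz -0.03 r [ 0.003 -0.003 -0.001] n>=1.6/0.0
```

View pics/s17.png

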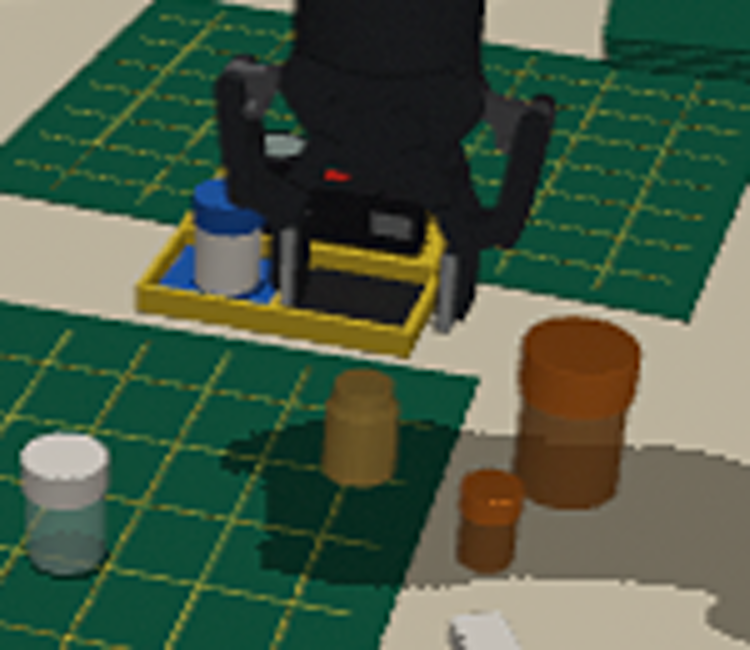

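>>> apply_moves(rows=[{"dx": 2.5, "dy": 0, "dz": 0, "rx": 0, "ry": 0, "rz": 0}, {"dx": 5, "dy": 0, "dz": 0, "rx": 0, "ry": 0, "rz": 0}, {"dx": 6.2, "dy": 0, "dz": 0, "rx": 0, "ry": 0, "rz": 0}, {"dx": 6.5, "dy": 0, "dz": 0, "rx": 0, "ry": 0, "rz": 0}, {"dx": 6.5, "dy": 0, "dz": 0, "rx": 0, "ry": 0, "rz": 0}, {"dx": 6.5, "dy": 0, "dz": 0, "rx": 0, "ry": 0, "rz": 0}])

```text
time: 23.92
tool_pos: [0.4383, -0.1061, 0.0244]
tcp_rot: [0.707, 0.011, 0.707, -0.011]
contact_force: [0.1, 0.2, -0.3]
opening: 0.7
```

>>> apply_moves(rows=[{"dx": 0, "dy": 0, "dz": 0, "rx": 0, "ry": 0, "rz": 0}, {"dx": 0, "dy": 0, "dz": 0, "rx": 0, "ry": 0, "rz": 0}, {"dx": 0, "dy": 0, "dz": 0, "rx": 0, "ry": 0, "rz": 0}, {"dx": 0, "dy": 0, "dz": 0, "rx": 0, "ry": 0, "rz": 0}, {"dx": 0, "dy": 0, "dz": 0, "rx": 0, "ry": 0, "rz": 0}, {"dx": 0, "dy": 0, "dz": 0, "rx": 0, "ry": 0, "rz": 0}, {"dx": 0, "dy": 0, "dz": 0, "rx": 0, "ry": 0, "rz": 0}, {"dx": 0, "dy": 0, "dz": 0, "rx": 0, "ry": 0, "rz": 0}], claw=1, squeeze=60)

```text
time: 24.58
tool_pos: [0.4383, -0.1063, 0.0246]
tcp_rot: [0.708, 0.011, 0.706, -0.012]
contact_force: [-3.0, 0.8, 19.2]
opening: 0.352
```

```bash
python3 go.py 436.5,-105.4,110,-2 469.7,-245.4,110,-2 469.7,-245.4,27,-2
```

```text
t24.58 pos [ 438.3 -106.3   24.6] psi-1.8 tilt [ 0.0015 -0.0007] F [-3.   0.8 19.2] op0.352 q [ 0.35  0.66 -0.32  2.17  0.54  0.38 -0.45]
dx -8.54 dy 0.08 dz -0.17 r [0.003 0.002 0.001] n>=2.0/0.0
dx -8.53 dy -13.81 dz 3.60 r [0.003 0.002 0.001] n>=4.0/0.0
dx -0.23 dy -13.80 dz 3.59 r [0.003 0.002 0.001] n>=3.4/0.0
```

>>> apply_moves(rows=[{"dx": -3, "dy": 0, "dz": 0, "rx": 0, "ry": 0, "rz": 0}, {"dx": -6, "dy": 0, "dz": 0, "rx": 0, "ry": 0, "rz": 0}, {"dx": -8.5, "dy": -2, "dz": 0.5, "rx": 0, "ry": 0, "rz": 0}, {"dx": -8.5, "dy": -5, "dz": 1.3, "rx": 0, "ry": 0, "rz": 0}, {"dx": -8.5, "dy": -8.5, "dz": 2.2, "rx": 0, "ry": 0, "rz": 0}, {"dx": -8, "dy": -11.5, "dz": 3, "rx": 0, "ry": 0, "rz": 0}, {"dx": -6, "dy": -13.5, "dz": 3.5, "rx": 0, "ry": 0, "rz": 0}, {"dx": -4, "dy": -13.9, "dz": 3.6, "rx": 0, "ry": 0, "rz": 0}, {"dx": -3, "dy": -13.9, "dz": 3.6, "rx": 0, "ry": 0, "rz": 0}, {"dx": -3, "dy": -13.9, "dz": 3.6, "rx": 0, "ry": 0, "rz": 0}])

```text
time: 25.42
tool_pos: [0.4681, -0.2453, 0.0519]
tcp_rot: [0.706, 0.012, 0.708, -0.011]
contact_force: [-0.1, 1.4, -2.7]
opening: 0.35
```

```bash
python3 go.py 469.7,-246,28.6,-2;python3 - <<'E'
from m2 import *
g=grab('side');cv2.imwrite('pics/s18.png',cv2.resize(g['frame'][80:190,240:360],None,fx=5,fy=5,interpolation=cv2.INTER_CUBIC))
E
```

```text
t25.42 pos [ 468.1 -245.3   51.9] psi-1.8 tilt [-0.0027  0.0017] F [-0.1  1.4 -2.7] op0.350 q [ 0.67  0.69 -0.41  1.97  0.47  0.58 -0.09]
dx 2.33 dy -0.07 dz 0.17 r [ 0.003 -0.003 -0.002] n>=0.6/0.0
```

View pics/s18.png

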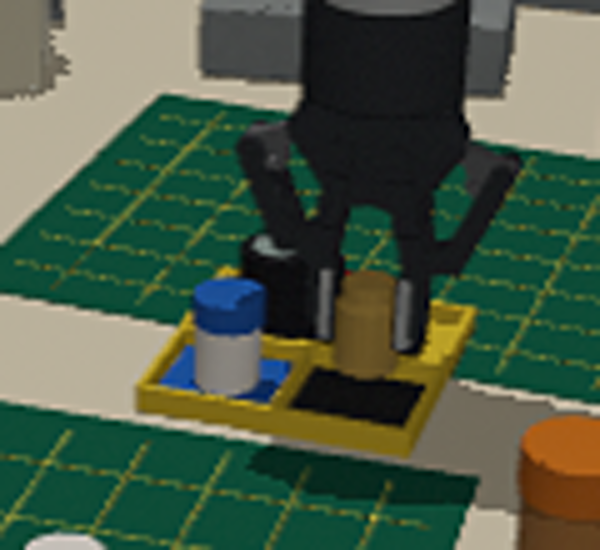

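>>> apply_moves(rows=[{"dx": 0.8, "dy": -0.1, "dz": 0.15, "rx": 0, "ry": 0, "rz": 0}, {"dx": 1.6, "dy": -0.1, "dz": 0.15, "rx": 0, "ry": 0, "rz": 0}, {"dx": 2.1, "dy": -0.1, "dz": 0.15, "rx": 0, "ry": 0, "rz": 0}, {"dx": 2.3, "dy": -0.1, "dz": 0.15, "rx": 0, "ry": 0, "rz": 0}, {"dx": 2.3, "dy": -0.1, "dz": 0.15, "rx": 0, "ry": 0, "rz": 0}, {"dx": 2.3, "dy": -0.1, "dz": 0.15, "rx": 0, "ry": 0, "rz": 0}])

```text
time: 25.97
tool_pos: [0.4708, -0.247, 0.0306]
tcp_rot: [0.707, 0.011, 0.707, -0.011]
contact_force: [0.3, 0.0, -1.9]
opening: 0.349
```

```bash
python3 go.py 469.7,-246,28.6,-2;python3 - <<'E'
from m2 import *
g=grab('side');cv2.imwrite('pics/s19.png',cv2.resize(g['frame'][80:190,240:360],None,fx=5,fy=5,interpolation=cv2.INTER_CUBIC))
E
```

```text
t25.97 pos [ 470.8 -247.    30.6] psi-1.8 tilt [-0.0001  0.0001] F [ 0.3  0.  -1.9] op0.349 q [ 0.65  0.72 -0.38  1.97  0.5   0.54 -0.11]
dx 0.20 dy 0.10 dz -0.11 r [ 0.003 -0.    -0.   ] n>=0.1/0.0
```

View pics/s19.png

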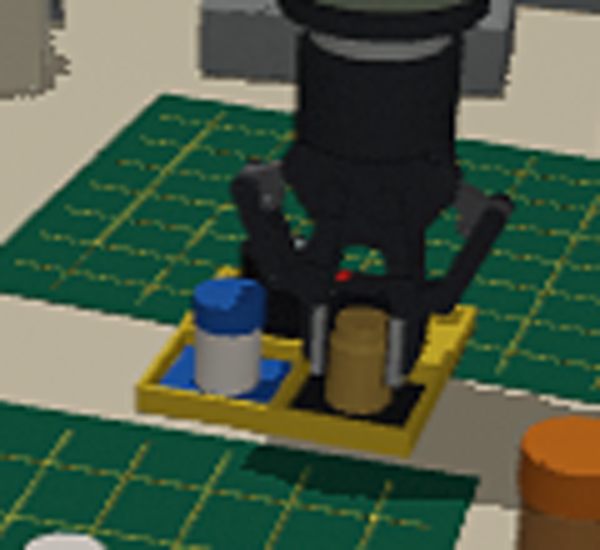

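>>> apply_moves(rows=[{"dx": 0.1, "dy": 0.05, "dz": -0.05, "rx": 0, "ry": 0, "rz": 0}, {"dx": 0.2, "dy": 0.05, "dz": -0.05, "rx": 0, "ry": 0, "rz": 0}, {"dx": 0.23, "dy": 0.05, "dz": -0.05, "rx": 0, "ry": 0, "rz": 0}, {"dx": 0.23, "dy": 0.05, "dz": -0.05, "rx": 0, "ry": 0, "rz": 0}])

```text
time: 26.35
tool_pos: [0.4704, -0.2467, 0.0287]
tcp_rot: [0.707, 0.011, 0.707, -0.011]
contact_force: [-2.8, 1.3, 8.9]
opening: 0.347
```

>>> apply_moves(rows=[{"dx": 0, "dy": 0, "dz": 0, "rx": 0, "ry": 0, "rz": 0}, {"dx": 0, "dy": 0, "dz": 0, "rx": 0, "ry": 0, "rz": 0}, {"dx": 0, "dy": 0, "dz": 0, "rx": 0, "ry": 0, "rz": 0}, {"dx": 0, "dy": 0, "dz": 0, "rx": 0, "ry": 0, "rz": 0}, {"dx": -2, "dy": 0, "dz": 0, "rx": 0, "ry": 0, "rz": 0}, {"dx": -5, "dy": 0, "dz": 0, "rx": 0, "ry": 0, "rz": 0}, {"dx": -9, "dy": 0, "dz": 0, "rx": 0, "ry": 0, "rz": 0}, {"dx": -13, "dy": 0, "dz": 0, "rx": 0, "ry": 0, "rz": 0}], claw=-0.05)

```text
time: 27.02
tool_pos: [0.4697, -0.2461, 0.1593]
tcp_rot: [0.707, 0.012, 0.708, -0.011]
contact_force: [-0.1, -0.8, -0.2]
opening: 0.524
```

```bash
python3 go.py 340,-480,240,-60
```

```text
t27.02 pos [ 469.7 -246.1  159.3] psi-1.8 tilt [-0.0014  0.0013] F [-0.1 -0.8 -0.2] op0.524 q [ 0.75  0.52 -0.51  1.91  0.35  0.8   0.02]
dx -8.08 dy -23.78 dz -12.24 r [ 1.016 -0.002 -0.   ] n>=6.7/8.1
```

>>> apply_moves(rows=[{"dx": -3, "dy": -1, "dz": -1, "rx": 0, "ry": 0, "rz": 0}, {"dx": -6, "dy": -4, "dz": -2, "rx": 0.1, "ry": 0, "rz": 0}, {"dx": -8, "dy": -7, "dz": -4, "rx": 0.2, "ry": 0, "rz": 0}, {"dx": -8, "dy": -10, "dz": -6, "rx": 0.3, "ry": 0, "rz": 0}, {"dx": -8, "dy": -13.5, "dz": -8, "rx": 0.4, "ry": 0, "rz": 0}, {"dx": -8, "dy": -17, "dz": -10, "rx": 0.5, "ry": 0, "rz": 0}, {"dx": -8, "dy": -20, "dz": -12, "rx": 0.6, "ry": 0, "rz": 0}, {"dx": -8, "dy": -23, "dz": -12, "rx": 0.7, "ry": 0, "rz": 0}, {"dx": -8, "dy": -24, "dz": -12, "rx": 0.8, "ry": 0, "rz": 0}, {"dx": -8, "dy": -24, "dz": -12, "rx": 0.8, "ry": 0, "rz": 0}])

```text
time: 27.85
tool_pos: [0.3415, -0.485, 0.2378]
tcp_rot: [0.645, 0.288, 0.646, -0.289]
contact_force: [0.5, -0.0, -0.7]
opening: 0.525
```

```bash
python3 - <<'E'
from m2 import *
g=grab('top','top20');cv2.imwrite('pics/t20.png',cv2.resize(g['frame'][95:270,95:420],None,fx=2.4,fy=2.4,interpolation=cv2.INTER_CUBIC))
gs=grab('side','side20')
M=masks(g)
for k,near,z in(('pine',(123,190),.038),('red',(210,217),.032)):
    c,A,ce=comp(M[k],near); print(k,A,planerect(g,c,z))
for k,near,z in(('white',(260,175),.05),('blue',(358,172),.054),('brass',(358,203),.049)):
    c,A,ce=comp(M[k],near); print(k,A,ce,(onz(g,*ce,z)*1000).round(1))
print(np.round(proj(g,(.5382,-.2474,.054)),1))
E
```

```text
pine 365 (array([506.3, 304.3]), (39.3, 52.7), 83.9)
red 333 (array([443.1, 113.8]), (49.7, 38.0), 13.4)
white 151 [259.37086093 174.28476821] [539.4  -4.5  50. ]
blue 488 [358.29098361 174.80532787] [ 533.4 -236.7   54. ]
brass 132 [362.3030303  202.15151515] [ 469.2 -244.9   49. ]
[362.7 172.7]
```

View pics/t20.png

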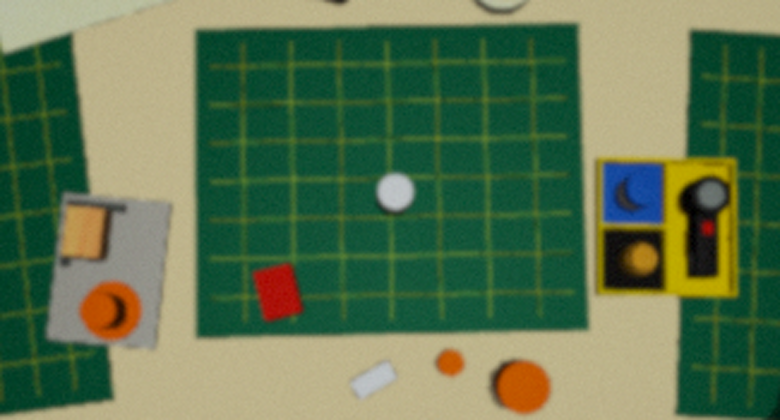

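View pics/side20.png

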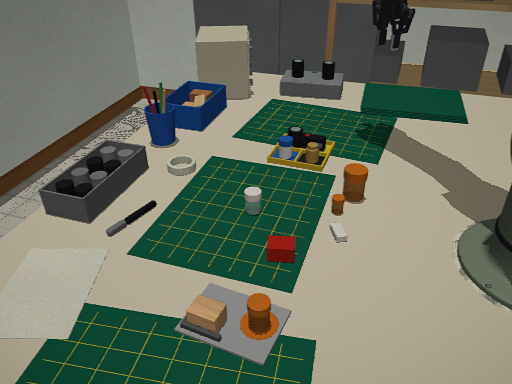

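```bash
python3 -c "
from cell import order
print(order.finish_job())"
```

```text
the job is handed in; nothing more can be done
None
```

Both kits are made up, and I handed the job in at about 28 s of robot time. I placed the items in the order you listed: orange pot, pine block, viewer, blue pot, brass sample.

**Viewing board**
- **Orange pot:** it stands on the spot. Its lid measures within about 2.5 mm of the spot centre. The two cameras disagree in y by about 4 mm, one either side of centre.
- **Pine block:** it lies flat. I pushed it against both stops until the forces rose with no further movement, about 13 N on the long stop and 26 N on the short one. The last measurement put it about 1 mm from the nominal seat and within 0.1° of the board's angle. The pictures show no gap.

**Yellow tray**
- **Viewer:** it lies flat in the long bay.
- **Blue pot:** it stands in the blue-floored bay. My final colour measurement of this pot was no use, because the lid merged with the blue floor in the mask. I judged it from the pictures and from where the gripper released it.
- **Brass sample:** it stands upright in the black-floored bay, about 1 mm from its centre.

**Left in place:** the red block and the white-lidded pot measure within 0.3 mm of where they started.

The arm was clear of everything at the end. The highest contact force component I read at the ends of moves was about 26 N.

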